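# Recharge the desiccant bay of a filament dryer

## Task

Switch the dryer off at its toggle switch, stand every desiccant pot that is on the bench upright inside the open bay, and press each pot's lid, a tight push fit, all the way down until it is fully home. Then swing the bay's door shut until it clicks onto its catch, and only after that switch the dryer on again. Leave the filament spool, the printed tray and the scraper where they lie.

Things in the scene. Friction and masses are not known exactly. Their poses are not given: they have to be found in the camera images.
- bay: Black open-topped desiccant bay fixed to the bench, 150 (x) x 266 (y) x 80 mm high; floor plate 8 mm thick; side walls (|y| 125 to 133) and back wall (x 67 to 75) 80 mm high; no roof. Inside: 250 mm wide, 142 mm deep (x -75 to 67). Origin: centre of its underside; x points from the open front (robot's side) to the back wall. Only the door closes the front.
- door (a joint): Door angle, rad: 0 = shut on its catch, grows opening outwards (-x), stop 1.7. Black panel 262 mm wide, 12 thick, 10 to 78 mm above the bench, swings freely about an upright pin in its mid-plane at bay x -81.5, y 133; shut, it runs from the pin along -y. Sprung ball catch at the free edge resists from 0.055 rad, is pushed over with about 5 N there, then pulls the door to 0.
- door_pull (a point): Top of the steel pull bar (18 mm deep, on the door's outer face), at its outer side, 238 mm from the hinge pin, 70 mm above the bench.
- switch_box: Grey switch box fixed to the bench, 110 (x) x 70 (y) x 50 mm high, origin at the centre of its underside; a small white round pilot boss on its top marks the ON end (+x of the box, away from the robot).
- toggle (a joint): Toggle lever angle, rad: +0.5 = leaning to the box's +x (away from the robot), ON; -0.5 = leaning to -x (towards the robot), OFF. Past upright (0) it snaps over by itself; about 2.5 N at the tip moves it. Pivot 50 mm above the box's origin, turning in the box's x-z plane; bat lever 11 mm thick.
- toggle_tip (a point): Centre of the 18 mm black ball at the lever's end, 55 mm from the pivot.
- spool: Bystander: black filament spool lying flat, 160 mm diameter, 60 mm high; origin under its centre. Do not move.
- printed_tray: Bystander: dark printed open tray, 90 x 240 x 50 mm; origin under its centre. Do not move.
- scraper: Bystander: 200 mm scraper lying on the bench. Do not move.
- pot1: Grey desiccant pot, round, 50 mm diameter, body 46 mm high, with a white vented lid of 49 mm diameter, 10 mm thick: 56 mm high in all with the lid home, 64 mm with it proud (an 8 mm amber gap shows under it). About 0.2 kg. Origin: centre of its underside, z up its axis. 3 or 4 such pots are present.
- lid1 (a joint): How far the lid of pot1 stands proud, m: 0.008 = proud as found, 0 = fully home. It is captive, slides along the pot's axis; a tight push fit: about 6 to 8 N on its top moves it, all the way until it stops, and it stays where it is left.
- pot2: Grey desiccant pot, round, 50 mm diameter, body 46 mm high, with a white vented lid of 49 mm diameter, 10 mm thick: 56 mm high in all with the lid home, 64 mm with it proud (an 8 mm amber gap shows under it). About 0.2 kg. Origin: centre of its underside, z up its axis. 3 or 4 such pots are present.
- lid2 (a joint): How far the lid of pot2 stands proud, m: 0.008 = proud as found, 0 = fully home. It is captive, slides along the pot's axis; a tight push fit: about 6 to 8 N on its top moves it, all the way until it stops, and it stays where it is left.
- pot3: Grey desiccant pot, round, 50 mm diameter, body 46 mm high, with a white vented lid of 49 mm diameter, 10 mm thick: 56 mm high in all with the lid home, 64 mm with it proud (an 8 mm amber gap shows under it). About 0.2 kg. Origin: centre of its underside, z up its axis. 3 or 4 such pots are present.
- lid3 (a joint): How far the lid of pot3 stands proud, m: 0.008 = proud as found, 0 = fully home. It is captive, slides along the pot's axis; a tight push fit: about 6 to 8 N on its top moves it, all the way until it stops, and it stays where it is left.
- pot4: Grey desiccant pot, round, 50 mm diameter, body 46 mm high, with a white vented lid of 49 mm diameter, 10 mm thick: 56 mm high in all with the lid home, 64 mm with it proud (an 8 mm amber gap shows under it). About 0.2 kg. Origin: centre of its underside, z up its axis. 3 or 4 such pots are present.
- lid4 (a joint): How far the lid of pot4 stands proud, m: 0.008 = proud as found, 0 = fully home. It is captive, slides along the pot's axis; a tight push fit: about 6 to 8 N on its top moves it, all the way until it stops, and it stays where it is left.
Not all that is in view belongs to the job. Leave any pink or turquoise look-alike of the pot2 alone. What is shaped like the pot4 but red is not meant.

How it is judged:
By the outcome, as a careful person would: the job done as asked, in the order asked, and still so for the second after the job is handed in, with the robot touching nothing.
Of pot1, pot2, pot3, pot4 only 3 to 4 are there at a start; the rules pass over those that are not, and their reading is None.
At some moment in a run one of pot1, pot2, pot3, pot4 may be knocked a few centimetres aside while the robot is not near it.
It also fails if it takes over 208 s, if anything falls off the work surface, if the arm or the gripper's body presses on something with over 40 N, if the wrist force passes 120 N, or if a joint passes its speed limit or range.

## Robot

A 7-joint arm with a two-finger parallel gripper is mounted at the origin on the work surface. World frame = base frame: x ahead of the robot, y to its left, z up, the work surface at z = 0. Lengths are in mm, angles in rad, forces in N, time in s.
With the tool pointing down it reaches from about 425 to 950 mm from the base axis. Payload 4.7 kg.
Tool frame: the origin (TCP) lies where the fingers leave the gripper's body, on its centre line; the fingertips stand 73 mm ahead of it and the grasp point (between the pads) lies 54 mm ahead of it; x points along the fingers, z is the direction in which the jaws open and shut, and the axes are right-handed (so a half turn about x gives the same grasp; the last joint's range is limited). The gripper opens to 85 mm and grips with 20 to 120 N. Pads are 22 mm wide; open, the fingers measure 114 mm over their backs; the gripper's body (76 mm by 85 mm) begins 54 mm behind the grasp point. The pads swing forward as they close: fully open they stand 13 mm farther back than shut.
Start: joints at [-1.265, 0.469, -0.049, 1.532, 0.024, 1.141, -0.082], TCP at [221.753, 637.547, 303.935] pointing down, gripper open.
Joint ranges: [-2.59, 2.59], [-0.33, 1.99], [-1.39, 1.29], [0.1, 2.45], [-1.04, 4.18], [0.21, 1.99], [-2.66, 2.66]. Speed limits (rad/s): [2.57, 2.57, 3.14, 3.14, 3.14, 3.14, 3.14].

## Interface

Orientations are given as a unit quaternion [x, y, z, w].
In Python, from rig import env, capture, spot_in gives the robot as it stands.
- The arm moves only by the tool play_rows, never from a script. Its argument "commands" is a list of rows, each a list of 3 entries, a list of its own where there are three numbers: the finger opening in cm, from 0 to 8.54, then the shift along the tool's x, y, z in cm, then the turn about the tool's x in degrees. A call has exactly 8 rows; each row shifts and turns the pose as measured when the row begins, along the tool's axes as they then stand; what a row does not reach is not made up. A row lasts 1/8 s, in which the tool goes at most 62.5 mm and 10.7 degrees, less where a joint would pass 70% of its speed; a pose out of reach is approached as far as the arm can. A call with a gripper value outside its range is refused whole. The fingers move at their own pace and stop on an object; the grip force is fixed at half the most. Time passes only in rows, so rows that do not move let the fingers close, or fill a call up. It gives the time, the measured TCP pose, the force and the opening at its end, in the units of the state.
- env.get_obs(): the state, without advancing time (a new reading comes with each control period).
- capture(name): name is "scene" or "top" or "wrist"; returns a dict with "img" (480x640x3 uint8, red, green, blue), "vertical_fov" (degrees; the focal length in pixels is half the picture's height over the tangent of half this angle, whatever the lens; pixels are square), "cx", "cy" (the principal point, pixels), "R" (3x3) and "t" (3): a world point X has camera coordinates R X + t. Camera axes: x right, y down, z forward; pixel columns grow to the right and rows downward; lengths in mm; the calibration is good to about 2 mm. The wrist camera is an equidistant fisheye: a pixel r from the principal point sees the ray r / f radians off the axis. A picture is of the moment at which its call begins. There is no depth.
- env.sign_off(): hands the job in, once; it reports no verdict.
Trained networks look in a picture, given as the dict that the camera call returned (one of the last four; its "shot" number tells which), for a name from the list of things; names that differ only in an ending like _2 or _b are one class to them, and where a whole thing is asked for, a point or a joint stands for the part that bears it (a point fixed in the world has none). Each returns a list of dicts, best first, with "conf" (0 to 1); they miss things now and then, are a little off and sometimes report something else, mostly with a low value. They report only what shows in the picture. A call takes as long as a camera call. They do not tell look-alikes from the thing itself.
- spot_in(picture, name): "point" ([x, y, z] in mm, in the coordinates of the camera as it stood for that picture, good to about 4 mm: the middle of the surface that is visible of it).
The state is a dict: "time": time; "joints": joint angles; "joint_vel": joint speeds; "tau": joint torques, N m; "position": TCP position; "tool_rot": TCP orientation; "ft_force": force on the tool from outside, world axes, zero at the start; "torque": the same for the moment, N m; "width": finger opening in mm.
Only numpy, scipy, OpenCV 4.12 (cv2) and the standard library are available. Lean on these libraries where they do the work, as an engineer would, in place of code of your own. Each camera call takes 0.05 s, during which the arm holds its last target.

## Working session

There is one attempt and no reset: what is moved stays moved. The work goes in short steps, Python scripts to look and compute and a tool call to move; the robot and the scene stay as the last step left them, time stands still between calls to the robot, and variables do not carry over. Pictures are saved under pics/ and viewed, and the job is handed in when it is done.

Besides the shell and the picture viewer there is one more tool, called by a JSON object that holds its "op" and its "data". play_rows: Moves the arm, as the interface text tells. Its arguments: {"type":"object","properties":{"commands":{"type":"array"}},"required":["commands"]}

```bash
ls; mkdir -p pics; python3 - <<'E'
from rig import env,capture,spot_in
import cv2,numpy as np
o=env.get_obs();print(o)
for n in ["scene","top","wrist"]:
    p=capture(n);cv2.imwrite(f"pics/{n}0.png",p["img"][:,:,::-1])
    print(n,p["vertical_fov"],p["cx"],p["cy"],p["R"],p["t"],p["shot"])
E
```

```text
pics
{'time': 0.0, 'joints': array([-1.26490415,  0.46946757, -0.04858442,  1.53370962,  0.02411581,
        1.14099306, -0.08229171]), 'joint_vel': array([ 0.00108876,  0.00040142, -0.0013924 ,  0.0009188 ,  0.0002028 ,
        0.00025999, -0.00135851]), 'tau': array([-1.21239231e-03, -5.10320306e+01, -4.74809075e-02, -2.37714708e+01,
        1.06543419e-02,  7.71366816e-03, -7.43808556e-06]), 'position': array([221.6340497 , 637.10342794, 302.83699152]), 'tool_rot': array([-0.41014806,  0.57686497,  0.40927969,  0.57575647]), 'ft_force': array([ 0.27574404, -0.55486348,  1.12443797]), 'torque': array([ 0.00346659,  0.02524697, -0.01833963]), 'width': 85.4002794738968}
scene 54.13489686691891 322.71507810266166 241.5738478662108 [[ 0.2391971   0.97095859  0.0049166 ]
 [ 0.79599447 -0.19318968 -0.57364671]
 [-0.55603737  0.14112821 -0.81908807]] [-148.34098998 -435.11664441 1550.41531426] 1
top 54.38142295872693 320.460900658187 237.5198041100006 [[-0.02195931 -0.99972532 -0.00819036]
 [-0.98427542  0.02305472 -0.17512959]
 [ 0.17527031  0.00421584 -0.98451132]] [-1.32934383e-01  6.19165680e+02  1.05948774e+03] 2
wrist 65.70646984690485 325.22591392904746 237.81440678263246 [[ 3.29138478e-01  9.44281235e-01 -9.00796484e-04]
 [ 8.94189997e-01 -3.11371829e-01  3.21670380e-01]
 [ 3.03466821e-01 -1.06679582e-01 -9.46851285e-01]] [-675.95635007  -41.81801582  380.09674878] 3
```

View pics/scene0.png

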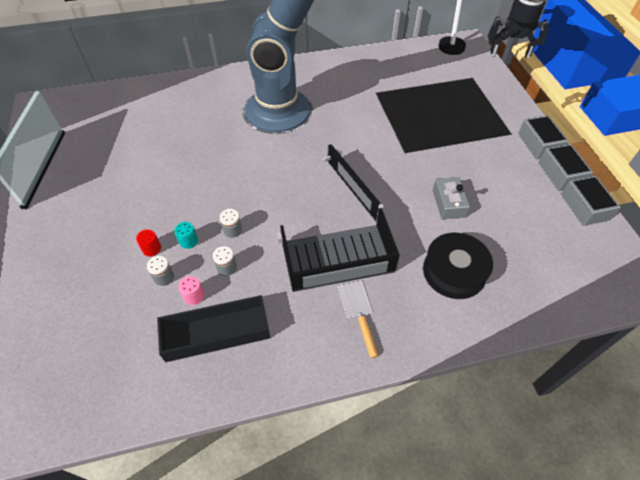

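View pics/top0.png

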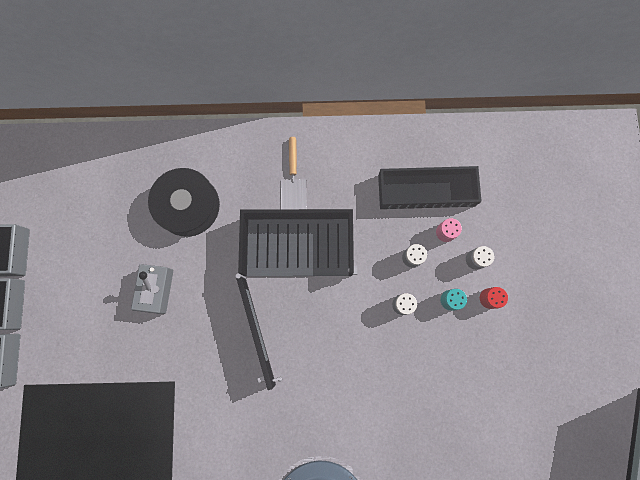

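View pics/wrist0.png

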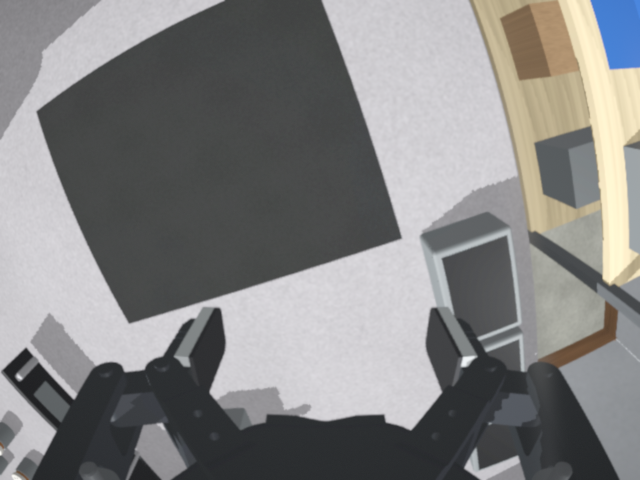

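Top view: three white-lidded grey pots at (405,304), (416,255) and (483,257). The look-alikes are pink (451,229), teal (455,299) and red (495,297). The bay is at (297,243) with its door open and pull at about (270,385). The toggle box is at (152,288), with the lever leaning up/away, so ON. Next I localise these.

```bash
cat > h.py <<'E'
from rig import env,capture,spot_in
import cv2,numpy as np
from scipy.spatial.transform import Rotation as Ro
def F(p): return 240/np.tan(np.radians(p["vertical_fov"])/2)
def back(p,u,v,z):
    f=F(p);d=p["R"].T@np.array([(u-p["cx"])/f,(v-p["cy"])/f,1]);c=-p["R"].T@p["t"]
    return c+d*(z-c[2])/d[2]
def proj(p,X):
    q=p["R"]@np.array(X,float)+p["t"];f=F(p);return f*q[0]/q[2]+p["cx"],f*q[1]/q[2]+p["cy"]
def w(p,pt): return p["R"].T@(np.array(pt)-p["t"])
def save(p,name,box=None,s=1):
    im=p["img"][:,:,::-1]
    if box: im=im[box[1]:box[3],box[0]:box[2]]
    cv2.imwrite(f"pics/{name}.png",cv2.resize(im,None,fx=s,fy=s,interpolation=cv2.INTER_CUBIC))
def st():
    o=env.get_obs();R=Ro.from_quat(o["tool_rot"]).as_matrix()
    print("t",o["time"],"pos",o["position"].round(1),"w",round(o["width"],1),"F",o["ft_force"].round(1));print(R.round(3));return o,R
E
python3 - <<'E'
from h import *
p=capture("top");s=capture("scene")
for nm,q in(("top",p),("scene",s)):
  for n in ["pot1","bay","door","door_pull","switch_box","toggle","toggle_tip","spool","printed_tray"]:
    r=spot_in(q,n)
    print(nm,n,[(round(a["conf"],2),w(q,a["point"]).round(0).tolist()) for a in r][:7])
for u,v in((405,304),(416,255),(483,257),(455,299),(495,297),(451,229)): print(back(p,u,v,64).round(1))
save(p,"c1",(370,160,530,330),4);save(p,"c2",(110,200,380,400),2.9);save(s,"c3",(130,130,500,310),2.1)
st()
E
```

```text
top pot1 [(0.94, [573.0, -234.0, 66.0]), (0.92, [455.0, -205.0, 66.0]), (0.89, [562.0, -391.0, 67.0]), (0.79, [466.0, -415.0, 55.0]), (0.7, [633.0, -323.0, 55.0]), (0.66, [464.0, -316.0, 61.0])]
top bay [(0.59, [603.0, 69.0, 12.0]), (0.21, [392.0, 135.0, 82.0])]
top door [(0.58, [393.0, 135.0, 74.0])]
top door_pull [(0.74, [393.0, 138.0, 78.0])]
top switch_box [(0.84, [506.0, 385.0, 54.0]), (0.29, [461.0, -210.0, 62.0])]
top toggle [(0.32, [572.0, -235.0, 67.0])]
top toggle_tip []
top spool [(0.69, [715.0, 317.0, 62.0]), (0.44, [757.0, 52.0, 2.0]), (0.41, [457.0, -206.0, 64.0])]
top printed_tray [(0.92, [748.0, -292.0, 6.0]), (0.31, [575.0, -234.0, 65.0])]
scene pot1 [(0.97, [578.0, -391.0, 63.0]), (0.9, [588.0, -238.0, 58.0]), (0.73, [476.0, -421.0, 52.0]), (0.7, [475.0, -210.0, 57.0]), (0.66, [480.0, -325.0, 56.0]), (0.61, [645.0, -327.0, 55.0])]
scene bay [(0.57, [596.0, 74.0, 23.0])]
scene door [(0.65, [408.0, 135.0, 57.0])]
scene door_pull [(0.87, [409.0, 135.0, 57.0])]
scene switch_box [(0.74, [526.0, 383.0, 48.0]), (0.46, [585.0, -240.0, 59.0]), (0.4, [578.0, -239.0, 61.0])]
scene toggle [(0.63, [411.0, 134.0, 60.0])]
scene toggle_tip [(0.57, [532.0, 385.0, 103.0]), (0.23, [410.0, 137.0, 62.0])]
scene spool [(0.87, [731.0, 310.0, 59.0]), (0.75, [757.0, 47.0, 3.0]), (0.39, [597.0, 71.0, 25.0])]
scene printed_tray [(0.6, [734.0, -291.0, 10.0])]
[ 457.3 -205.4   64. ]
[ 570.5 -237.3   64. ]
[ 562.1 -393.5   64. ]
[ 466.2 -321.1   64. ]
[ 468.7 -413.4   64. ]
[ 630.6 -323.5   64. ]
t 1.15 pos [221.7 637.6 303.9] w 85.5 F [-0.   0.4  0.6]
[[-0.    -0.944  0.329]
 [ 0.     0.329  0.944]
 [-1.     0.     0.   ]]
```

View pics/c1.png

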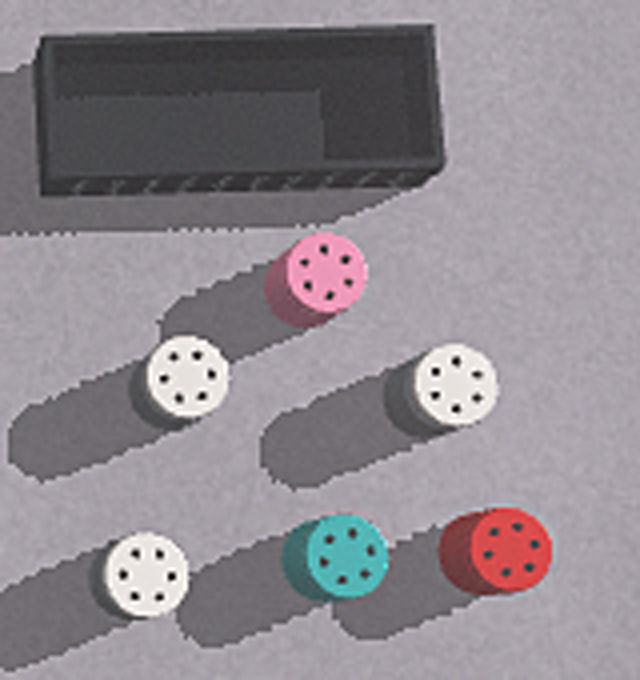

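View pics/c2.png

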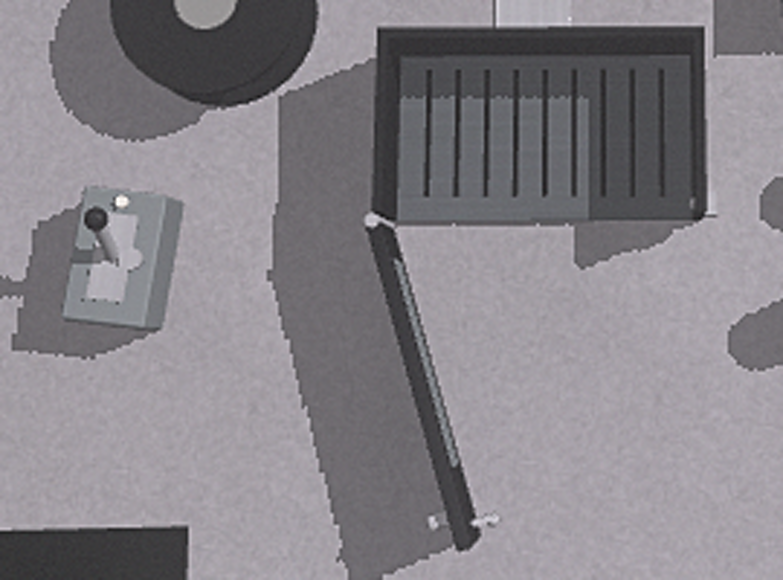

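View pics/c3.png

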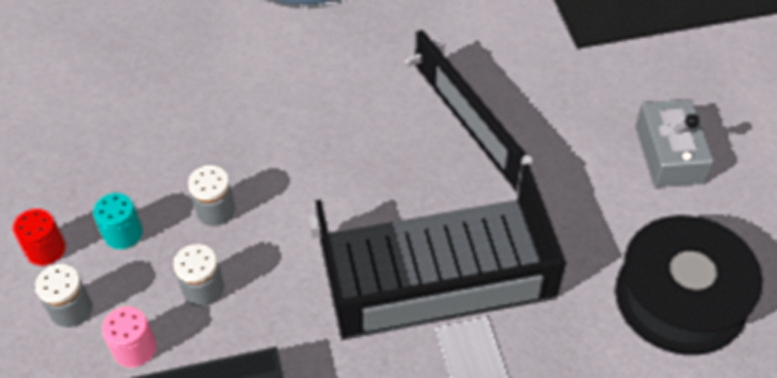

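Three graspable pots (white lids, grey bodies): A (405,304), B (416,255), C (483,257). Pink, teal and red are one-coloured look-alikes, which the crop confirms. Next I refine the geometry.

```bash
cat >> h.py <<'E'
def lids(p):
    im=p["img"].astype(int);m=((im.min(2)>185)&(im.max(2)-im.min(2)<30)).astype(np.uint8)
    m=cv2.morphologyEx(m,cv2.MORPH_CLOSE,np.ones((5,5),np.uint8))
    n,l,s,c=cv2.connectedComponentsWithStats(m);out=[]
    for i in range(1,n):
        if 100<s[i][4]<700:
            ys,xs=np.where(l==i);u=(xs.min()+xs.max())/2;v=(ys.min()+ys.max())/2
            out.append((s[i][4],round(c[i][0],1),round(c[i][1],1),back(p,c[i][0],c[i][1],64).round(1).tolist()))
    return out
E
python3 - <<'E'
from h import *
p=capture("top");s=capture("scene");wr=capture("wrist")
for q in(p,s):
    for a in lids(q): print(a)
o,R=st()
print("cam in tool",(R.T@(-wr["R"].T@wr["t"]-o["position"])).round(1), (R.T@wr["R"][2]).round(2))
f=lambda u,v:(110+u/2.9,200+v/2.9)
for n,uv,z in (("BL",(378,28),80),("BR",(704,28),80),("FL",(372,216),80),("FR",(707,213),80),("pin",(376,218),85),("free",(467,548),78),("ball",(96,218),98),("boss",(121,201),52),("box1",(84,187),50),("box2",(183,200),50),("box3",(157,328),50),("box4",(65,318),50)):
    print(n,back(p,*f(*uv),z).round(1))
g=lambda u,v:(130+u/2.1,130+v/2.1)
for n,uv,z in(("sBR",(345,337),0),("sball",(692,121),98),("sboss",(686,155),52),("sfree",(420,35),78),("pin",(526,160),85),("BLtop",(563,262),80),("BRtop",(339,290),80)):
    print(n,back(s,*g(*uv),z).round(1))
E
```

```text
(np.int32(320), np.float64(416.7), np.float64(253.6), [573.7, -239.1, 64.0])
(np.int32(330), np.float64(483.8), np.float64(255.6), [565.3, -395.7, 64.0])
(np.int32(340), np.float64(406.4), np.float64(303.3), [458.9, -208.8, 64.0])
(np.int32(150), np.float64(456.0), np.float64(17.0), [-286.1, 737.5, 64.0])
(np.int32(152), np.float64(20.2), np.float64(119.3), [-60.7, -776.2, 64.0])
(np.int32(167), np.float64(452.4), np.float64(193.3), [522.8, 382.3, 64.0])
(np.int32(256), np.float64(228.3), np.float64(216.0), [458.5, -211.7, 64.0])
(np.int32(297), np.float64(222.0), np.float64(254.4), [573.5, -241.7, 64.0])
(np.int32(312), np.float64(156.2), np.float64(264.1), [564.1, -398.5, 64.0])
(np.int32(551), np.float64(343.5), np.float64(407.9), [997.2, -50.5, 64.0])
(np.int32(584), np.float64(97.3), np.float64(470.0), [997.3, -523.1, 64.0])
t 1.3 pos [221.8 637.6 303.9] w 85.1 F [-0.5 -0.1  0.1]
[[-0.    -0.944  0.329]
 [ 0.     0.329  0.944]
 [-1.     0.     0.   ]]
cam in tool [-69.8  82.2   1.6] [ 0.95 -0.32  0.  ]
BL [685.6 173.1  80. ]
BR [679.3 -91.7  80. ]
FL [532.6 176.6  80. ]
FR [528.9 -89.   80. ]
pin [530.4 172.6  85. ]
free [277.7 102.3  78. ]
ball [534.1 389.2  98. ]
boss [552.4 387.2  52. ]
box1 [564.8 418.8  50. ]
box2 [552.3 337.1  50. ]
box3 [449.2 354.6  50. ]
box4 [458.8 429.2  50. ]
sBR [677.6 -86.5   0. ]
sball [534.5 389.   98. ]
sboss [550.9 385.7  52. ]
sfree [287.3 103.   78. ]
pin [535.7 173.3  85. ]
BLtop [685.3 170.   80. ]
BRtop [661.7 -86.4  80. ]
```

{"op": "play_rows", "data": {"commands": [[0,[1.0,-5.3,-1.45],0],[0,[1.0,-5.3,-1.45],0],[0,[1.0,-5.3,-1.45],0],[0,[1.0,-5.3,-1.45],0],[0,[1.0,-5.3,-1.45],0],[0,[1.0,-5.3,-1.45],0],[0,[1.0,-5.3,-1.45],0],[0,[1.0,-5.3,-1.45],0]]}}

```text
time: 2.3
position: [590.2, 390.4, 222.0]
tool_rot: [-0.412, 0.572, 0.416, 0.575]
ft_force: [0.6, 0.7, 0.4]
width: -0.1
```

```bash
cat >> h.py <<'E'
def to(x,y,z,n=8):
    o,R=st();d=R.T@(np.array([x,y,z])-o["position"])/10
    print("total tool cm",d.round(2),"per row/%d"%n,(d/n).round(2),"norm",np.linalg.norm(d/n).round(2))
    print("z azim",np.degrees(np.arctan2(R[1,2],R[0,2])).round(1),"j",o["joints"].round(2))
E
python3 -c "
from h import *
to(583,389,158)"
```

```text
t 2.3 pos [590.2 390.4 222. ] w -0.1 F [0.6 0.7 0.4]
[[-0.    -0.949  0.315]
 [ 0.008  0.315  0.949]
 [-1.     0.003  0.007]]
total tool cm [ 6.4   0.63 -0.4 ] per row/8 [ 0.8   0.08 -0.05] norm 0.8
z azim 71.6 j [-0.66  0.59  0.03  1.53 -0.03  1.02  0.63]
```

Tracking is excellent. I lower to tip height about 85, then look.

{"op": "play_rows", "data": {"commands": [[0,[1.6,0.1,0],0],[0,[1.6,0.1,0],0],[0,[1.6,0.1,0],0],[0,[1.6,0.1,0],0],[0,[0,0,0],0],[0,[0,0,0],0],[0,[0,0,0],0],[0,[0,0,0],0]]}}

```text
time: 3.3
position: [588.1, 390.8, 154.6]
tool_rot: [-0.411, 0.572, 0.415, 0.576]
ft_force: [-0.1, 0.3, 0.4]
width: -0.1
```

```bash
python3 -c "
from h import *
to(508,389,158)
p=capture('scene');save(p,'d1',(400,120,530,250),5)
p=capture('wrist');save(p,'d2')
"
```

```text
t 3.3 pos [588.1 390.8 154.6] w -0.1 F [-0.1  0.3  0.4]
[[ 0.001 -0.948  0.318]
 [ 0.007  0.318  0.948]
 [-1.     0.001  0.007]]
total tool cm [-0.35  7.53 -2.71] per row/8 [-0.04  0.94 -0.34] norm 1.0
z azim 71.5 j [-0.66  0.65  0.03  1.59 -0.03  0.9   0.62]
```

View pics/d1.png

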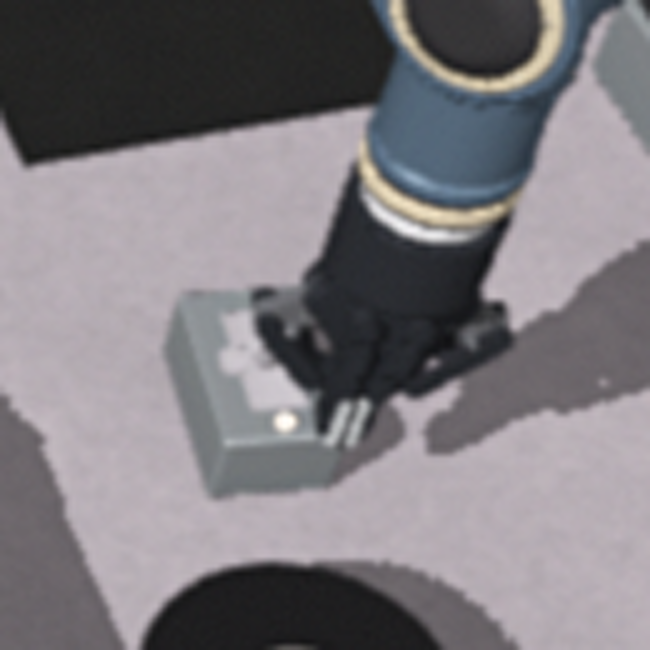

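View pics/d2.png

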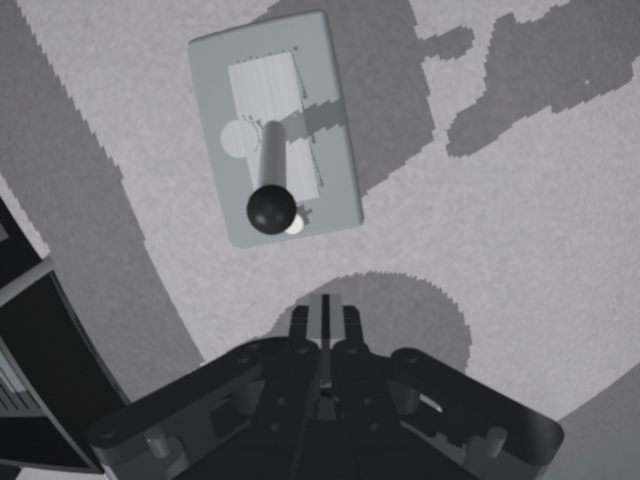

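{"op": "play_rows", "data": {"commands": [[0,[0,1.0,-0.36],0],[0,[0,1.0,-0.36],0],[0,[0,1.0,-0.36],0],[0,[0,1.0,-0.36],0],[0,[0,1.0,-0.36],0],[0,[0,1.0,-0.36],0],[0,[0,1.0,-0.36],0],[0,[0,1.0,-0.36],0]]}}

```text
time: 4.4
position: [506.7, 388.8, 159.3]
tool_rot: [-0.413, 0.564, 0.412, 0.585]
ft_force: [0.2, -0.5, -0.1]
width: -0.0
```

```bash
python3 -c "
from h import *
to(508,389,158)
p=capture('wrist');save(p,'d3')
"
```

```text
t 4.4 pos [506.7 388.8 159.3] w -0.0 F [ 0.2 -0.5 -0.1]
[[ 0.024 -0.947  0.32 ]
 [ 0.016  0.321  0.947]
 [-1.    -0.018  0.023]]
total tool cm [ 0.13 -0.11  0.06] per row/8 [ 0.02 -0.01  0.01] norm 0.02
z azim 71.3 j [-0.74  0.55  0.03  1.77 -0.01  0.79  0.54]
```

View pics/d3.png

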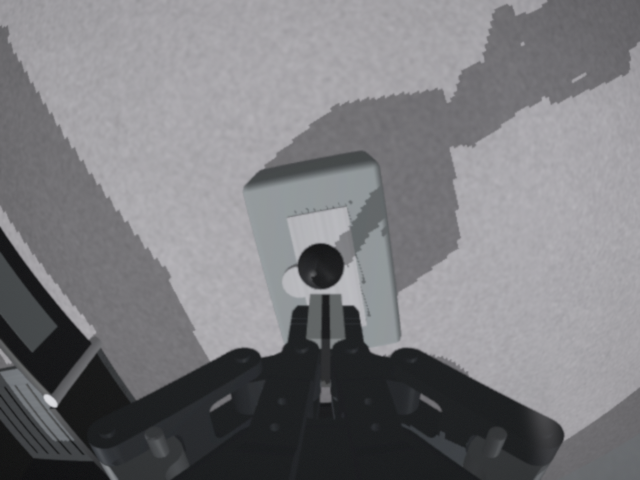

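{"op": "play_rows", "data": {"commands": [[0,[0,0.8,-0.28],0],[0,[0,0.6,-0.2],0],[0,[0,0,0],0],[0,[0,-1.5,0.5],0],[0,[0,-1.5,0.5],0],[0,[-4,0,0],0],[0,[-5,0,0],0],[0,[-5,0,0],0]]}}

```text
time: 5.45
position: [525.5, 383.3, 297.9]
tool_rot: [-0.415, 0.564, 0.408, 0.585]
ft_force: [0.5, -0.8, 0.4]
width: -0.2
```

```bash
python3 -c "
from h import *
to(508,389,158)
p=capture('wrist');save(p,'d4')
s=capture('scene');save(s,'d5',(400,120,530,250),5)
p=capture('top')
for q in(p,s):
    for a in lids(q): print(a)
to(459,-210,220)
"
```

```text
t 5.45 pos [525.5 383.3 297.9] w -0.2 F [ 0.5 -0.8  0.4]
[[ 0.029 -0.946  0.322]
 [ 0.009  0.322  0.947]
 [-1.    -0.025  0.018]]
total tool cm [13.93  2.19 -0.28] per row/8 [ 1.74  0.27 -0.04] norm 1.76
z azim 71.2 j [-0.73  0.42  0.04  1.62 -0.01  1.07  0.55]
(np.int32(320), np.float64(416.7), np.float64(253.6), [573.7, -239.1, 64.0])
(np.int32(330), np.float64(483.8), np.float64(255.6), [565.3, -395.7, 64.0])
(np.int32(340), np.float64(406.4), np.float64(303.3), [458.9, -208.8, 64.0])
(np.int32(515), np.float64(98.3), np.float64(453.4), [148.1, 483.5, 64.0])
(np.int32(158), np.float64(454.7), np.float64(24.3), [-241.1, 713.3, 64.0])
(np.int32(154), np.float64(20.1), np.float64(119.4), [-60.4, -776.2, 64.0])
(np.int32(214), np.float64(452.4), np.float64(191.7), [517.5, 384.6, 64.0])
(np.int32(256), np.float64(228.3), np.float64(216.0), [458.5, -211.7, 64.0])
(np.int32(297), np.float64(222.0), np.float64(254.4), [573.5, -241.7, 64.0])
(np.int32(315), np.float64(156.2), np.float64(264.1), [564.1, -398.5, 64.0])
(np.int32(567), np.float64(343.9), np.float64(407.8), [997.1, -49.7, 64.0])
(np.int32(615), np.float64(97.8), np.float64(469.8), [997.0, -522.2, 64.0])
t 5.6 pos [526.8 384.4 300.5] w -0.2 F [-0.1 -1.5 -0.6]
[[ 0.036 -0.946  0.322]
 [ 0.014  0.322  0.947]
 [-0.999 -0.029  0.025]]
total tool cm [  6.95 -12.5  -58.64] per row/8 [ 0.87 -1.56 -7.33] norm 7.55
z azim 71.2 j [-0.73  0.42  0.04  1.62 -0.01  1.07  0.55]
```

View pics/d4.png

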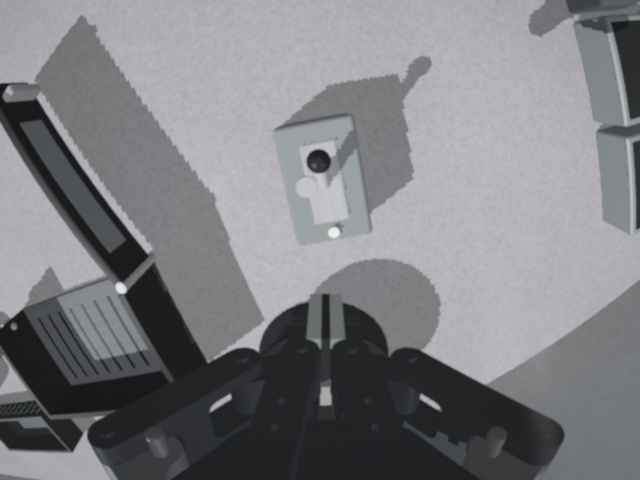

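View pics/d5.png

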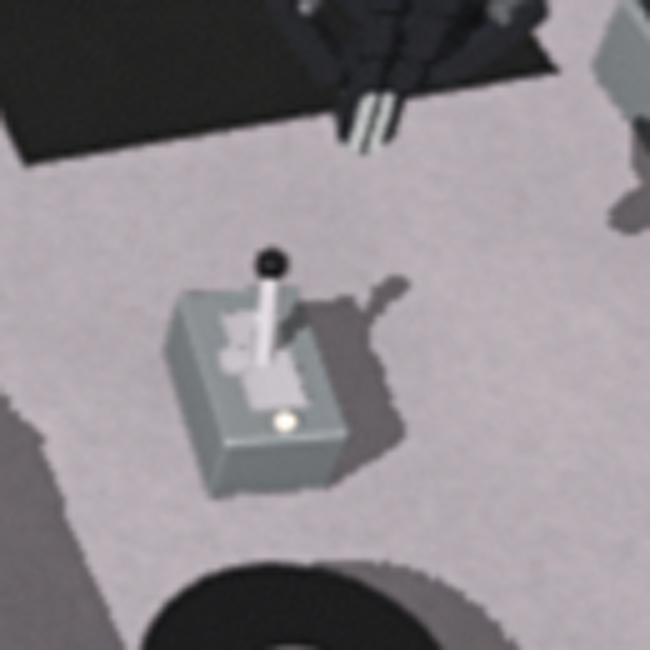

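Dryer lever is now OFF: its ball leans away from the white boss. On to the pots.

```bash
cat >> h.py <<'E'
def plan(x,y,z,az=None,n=8):
    o,R=st();d=(np.array([x,y,z])-o["position"])/10/n
    a0=np.degrees(np.arctan2(R[1,2],R[0,2]));turn=0 if az is None else -((az-a0+180)%360-180)
    print("az",a0.round(1),"turn/row",round(turn/n,2),"norm",np.linalg.norm(d).round(2),"j",o["joints"].round(2))
    for i in range(n):
        Ri=R@Ro.from_rotvec([np.radians(turn/n*i),0,0]).as_matrix();print((Ri.T@d).round(1).tolist())
E
python3 -c "
from h import *
plan(459,-150,260,5,10)"
```

```text
t 5.6 pos [526.8 384.4 300.5] w -0.2 F [-0.1 -1.5 -0.6]
[[ 0.036 -0.946  0.322]
 [ 0.014  0.322  0.947]
 [-0.999 -0.029  0.025]]
az 71.2 turn/row 6.62 norm 5.4 j [-0.73  0.42  0.04  1.62 -0.01  1.07  0.55]
[0.3, -1.1, -5.3]
[0.3, -1.7, -5.1]
[0.3, -2.3, -4.9]
[0.3, -2.8, -4.6]
[0.3, -3.3, -4.3]
[0.3, -3.8, -3.8]
[0.3, -4.2, -3.4]
[0.3, -4.6, -2.9]
[0.3, -4.9, -2.3]
[0.3, -5.1, -1.8]
```

{"op": "play_rows", "data": {"commands": [[0,[0.3,-1.1,-5.3],6.6],[0,[0.3,-1.7,-5.1],6.6],[0,[0.3,-2.3,-4.9],6.6],[0,[0.3,-2.8,-4.6],6.6],[4,[0.3,-3.3,-4.3],6.6],[7,[0.3,-3.8,-3.8],6.6],[7,[0.3,-4.2,-3.4],6.6],[7,[0.3,-4.6,-2.9],6.6]]}}

```text
time: 6.6
position: [465.7, -52.7, 257.6]
tool_rot: [-0.103, 0.693, 0.108, 0.706]
ft_force: [0.1, 0.3, 0.8]
width: 69.6
```

```bash
python3 -c "
from h import *
plan(459,-210,180,0,8)"
```

```text
t 6.6 pos [465.7 -52.7 257.6] w 69.6 F [0.1 0.3 0.8]
[[ 0.017 -0.296  0.955]
 [ 0.01   0.955  0.296]
 [-1.     0.004  0.019]]
az 17.2 turn/row 2.15 norm 2.19 j [-0.31  0.18  0.38  2.08 -0.1   0.88  0.43]
[0.9, -1.9, -0.7]
[0.9, -1.9, -0.6]
[0.9, -1.9, -0.5]
[0.9, -1.9, -0.5]
[0.9, -1.9, -0.4]
[0.9, -2.0, -0.3]
[0.9, -2.0, -0.2]
[0.9, -2.0, -0.2]
```

{"op": "play_rows", "data": {"commands": [[7,[0.9,-1.9,-0.7],2.1],[7,[0.9,-1.9,-0.6],2.1],[7,[0.9,-1.9,-0.5],2.1],[7,[0.9,-1.9,-0.5],2.1],[7,[0.9,-1.9,-0.4],2.1],[7,[0.9,-2.0,-0.3],2.1],[7,[0.9,-2.0,-0.2],2.1],[7,[0.9,-2.0,-0.2],2.1]]}}

```text
time: 7.6
position: [457.8, -219.5, 176.3]
tool_rot: [0.006, 0.703, 0.001, 0.711]
ft_force: [-0.2, 0.2, -0.2]
width: 70.1
```

```bash
python3 -c "
from h import *
p=capture('wrist');save(p,'e1');t=capture('top')
for a in lids(t): print(a)
plan(459,-210,88,0,8)"
```

```text
(np.int32(386), np.float64(290.7), np.float64(197.4), [717.0, 55.1, 64.0])
(np.int32(344), np.float64(417.0), np.float64(254.2), [572.4, -239.7, 64.0])
(np.int32(332), np.float64(483.9), np.float64(255.6), [565.3, -395.8, 64.0])
(np.int32(323), np.float64(149.0), np.float64(284.2), [516.3, 387.6, 64.0])
(np.int32(249), np.float64(404.1), np.float64(303.3), [458.9, -203.4, 64.0])
(np.int32(378), np.float64(425.0), np.float64(457.6), [125.3, -231.1, 64.0])
(np.int32(130), np.float64(308.4), np.float64(460.7), [124.0, 23.0, 64.0])
t 7.7 pos [ 456.8 -220.9  176. ] w 70.0 F [-0.4 -0.4 -0.3]
[[ 0.009  0.011  1.   ]
 [ 0.009  1.    -0.011]
 [-1.     0.009  0.009]]
az -0.6 turn/row -0.08 norm 1.11 j [-0.01  0.38  0.47  2.08 -0.27  0.74  0.63]
[1.1, 0.1, 0.0]
[1.1, 0.1, 0.0]
[1.1, 0.1, 0.0]
[1.1, 0.1, 0.0]
[1.1, 0.1, 0.0]
[1.1, 0.1, 0.0]
[1.1, 0.1, 0.0]
[1.1, 0.1, 0.0]
```

View pics/e1.png

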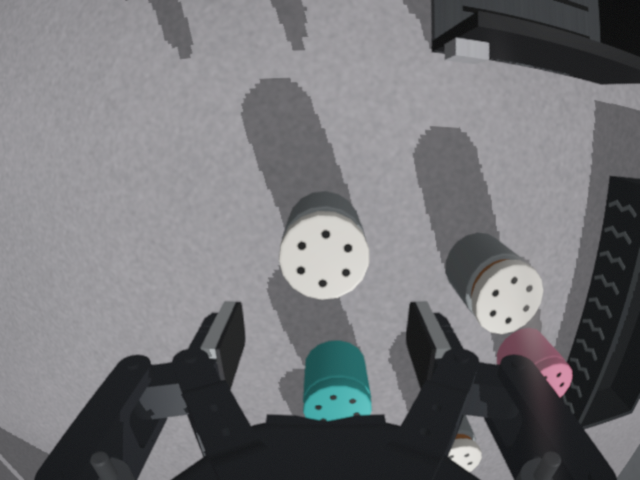

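Wrist view: pot A's lid is centred between the jaws at (324,256), with teal behind it at (337,385). I cross-check its position with the wrist ray.

```bash
cat >> h.py <<'E'
def wback(p,u,v,z):
    f=240/np.radians(p["vertical_fov"]/2);dx,dy=u-p["cx"],v-p["cy"];r=np.hypot(dx,dy);a=r/f
    d=p["R"].T@np.array([dx/r*np.sin(a),dy/r*np.sin(a),np.cos(a)]);c=-p["R"].T@p["t"];return (c+d*(z-c[2])/d[2]).round(1)
E
python3 -c "
from h import *
p=capture('wrist');print(wback(p,324,256,64),wback(p,506,297,64))
plan(459,-210,92,0,6)"
```

```text
[ 458.4 -206.4   64. ] [ 553.1 -231.4   64. ]
t 7.75 pos [ 457.2 -219.5  176.4] w 69.9 F [-0.7  0.4  0.8]
[[ 0.01   0.009  1.   ]
 [ 0.01   1.    -0.009]
 [-1.     0.01   0.01 ]]
az -0.5 turn/row -0.08 norm 1.42 j [-0.01  0.38  0.47  2.08 -0.27  0.74  0.63]
[1.4, 0.1, 0.0]
[1.4, 0.1, 0.0]
[1.4, 0.1, 0.0]
[1.4, 0.1, 0.0]
[1.4, 0.1, 0.0]
[1.4, 0.1, 0.0]
```

```bash
sed -i 's/f=240\/np.radians(p\["vertical_fov"\]\/2);dx/f=F(p);dx/' h.py
python3 -c "
from h import *
p=capture('wrist');print(wback(p,324,256,64),wback(p,506,297,64))
"
```

```text
[ 458.8 -206.1   64. ] [ 568.9 -235.3   64. ]
```

{"op": "play_rows", "data": {"commands": [[7,[1.4,0.3,0],0],[7,[1.4,0.3,0],0],[7,[1.4,0.2,0.1],0],[7,[1.4,0.2,0],0],[7,[1.4,0.1,0],0],[7,[1.4,0.1,0],0],[4,[0,0,0],0],[4,[0,0,0],0]]}}

```text
time: 8.8
position: [460.2, -201.6, 86.8]
tool_rot: [0.005, 0.704, 0.004, 0.71]
ft_force: [-0.8, 1.2, 10.1]
width: 48.4
```

{"op": "play_rows", "data": {"commands": [[4,[0,0,0],0],[4,[0,0,0],0],[4,[-0.5,0,0],0],[4,[-1,0,0],0],[4,[-2,0,0],0],[4,[-3,0,0],0],[4,[-3,0,0],0],[4,[-2,0,0],0]]}}

```text
time: 9.8
position: [458.3, -203.6, 207.4]
tool_rot: [0.006, 0.704, 0.003, 0.71]
ft_force: [-0.3, -0.7, -0.8]
width: 48.7
```

```bash
python3 -c "
from h import *
p=capture('wrist');save(p,'e2');
plan(606,-30,200,0,8)"
```

```text
t 9.85 pos [ 459.4 -204.3  209.5] w 48.2 F [ 1.  -0.6 -0.1]
[[ 0.013  0.003  1.   ]
 [ 0.012  1.    -0.004]
 [-1.     0.012  0.013]]
az -0.2 turn/row -0.03 norm 2.85 j [-0.07  0.32  0.5   2.06 -0.24  0.8   0.57]
[0.2, 2.2, 1.8]
[0.2, 2.2, 1.8]
[0.2, 2.2, 1.8]
[0.2, 2.2, 1.8]
[0.2, 2.2, 1.8]
[0.2, 2.2, 1.8]
[0.2, 2.2, 1.8]
[0.2, 2.2, 1.8]
```

View pics/e2.png

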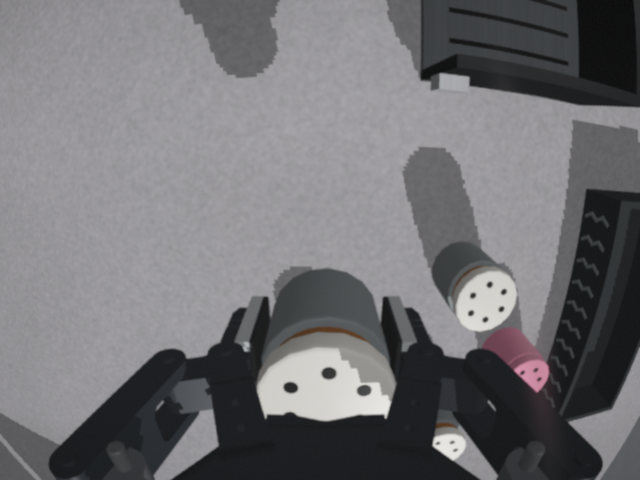

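{"op": "play_rows", "data": {"commands": [[4,[0,2.2,1.8],0],[4,[0,2.2,1.8],0],[4,[0,2.2,1.8],0],[4,[0,2.2,1.8],0],[4,[0.2,2.2,1.8],0],[4,[0.2,2.2,1.8],0],[4,[0.2,2.2,1.8],0],[4,[0,2.0,1.8],0]]}}

```text
time: 10.85
position: [605.8, -28.4, 208.8]
tool_rot: [0.008, 0.702, 0.0, 0.712]
ft_force: [0.3, -0.7, -1.3]
width: 48.2
```

```bash
python3 -c "
from h import *
plan(606,-30,97,0,8)
p=capture('top');save(p,'e3',(220,180,540,420),2.5)"
```

```text
t 10.85 pos [605.8 -28.4 208.8] w 48.2 F [ 0.3 -0.7 -1.3]
[[ 0.015  0.01   1.   ]
 [ 0.011  1.    -0.01 ]
 [-1.     0.011  0.015]]
az -0.6 turn/row -0.07 norm 1.4 j [-0.35  0.47  0.44  1.83 -0.27  0.88  0.21]
[1.4, -0.0, -0.0]
[1.4, -0.0, -0.0]
[1.4, -0.0, -0.0]
[1.4, -0.0, -0.0]
[1.4, -0.0, -0.0]
[1.4, -0.0, -0.0]
[1.4, -0.0, -0.0]
[1.4, -0.0, -0.0]
```

View pics/e3.png

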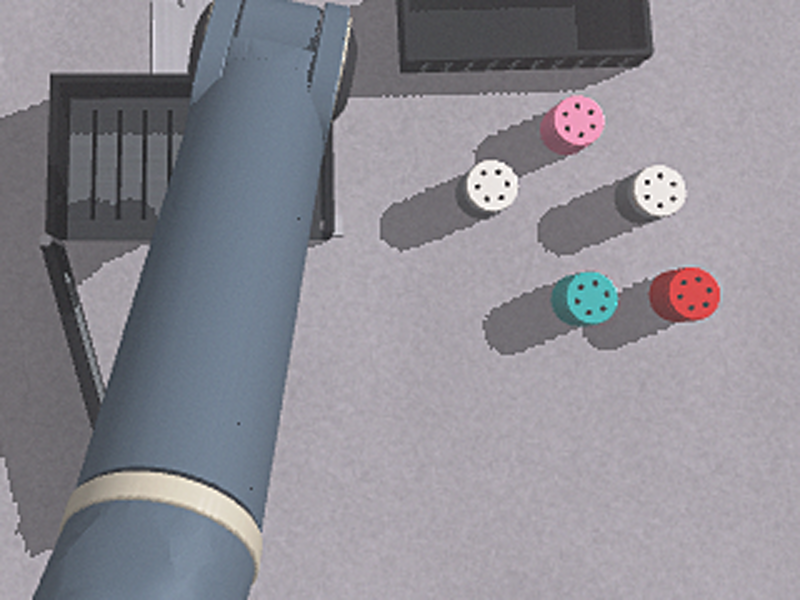

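{"op": "play_rows", "data": {"commands": [[4,[1.4,0,0],0],[4,[1.4,0,0],0],[4,[1.4,0,0],0],[4,[1.4,0,0],0],[4,[1.4,0,0],0],[4,[1.4,0,0],0],[4,[1.2,0,0],0],[4,[0.7,0,0],0]]}}

```text
time: 11.9
position: [607.8, -25.5, 97.4]
tool_rot: [0.007, 0.702, 0.001, 0.712]
ft_force: [0.1, -0.4, -1.1]
width: 48.2
```

```bash
python3 -c "
from h import *
st();p=capture('wrist');save(p,'e4');p=capture('scene');save(p,'e5',(260,130,420,300),3.5)"
```

```text
t 11.9 pos [607.8 -25.5  97.4] w 48.2 F [ 0.1 -0.4 -1.1]
[[ 0.014  0.008  1.   ]
 [ 0.012  1.    -0.008]
 [-1.     0.012  0.014]]
```

View pics/e4.png

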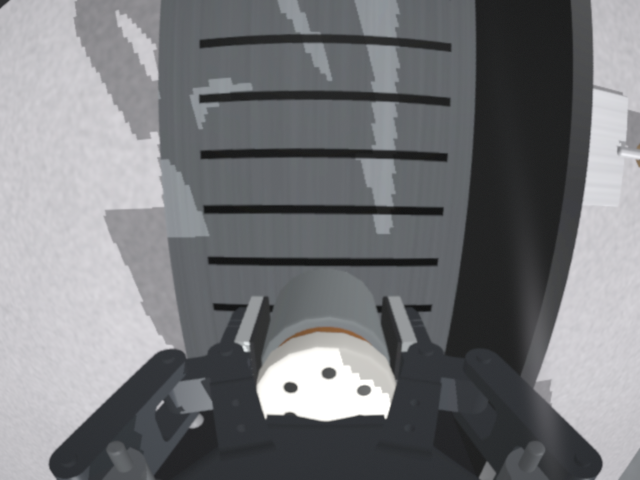

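View pics/e5.png

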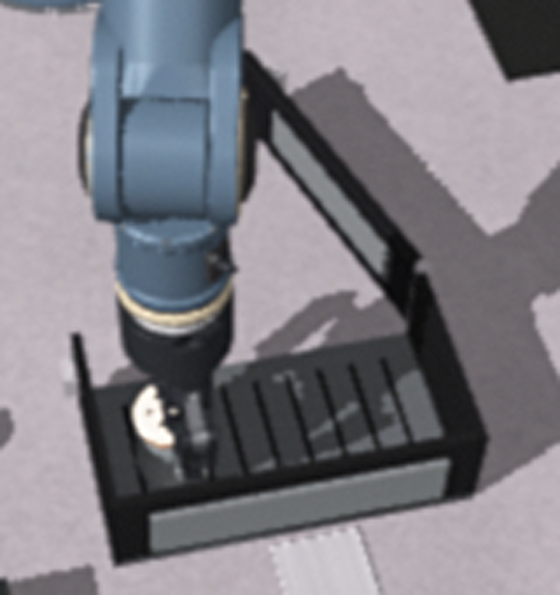

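{"op": "play_rows", "data": {"commands": [[4,[0.3,0,0],0],[5,[0,0,0],0],[7,[0,0,0],0],[7,[0,0,0],0],[7,[-1.5,0,0],0],[7,[-2,0,0],0],[7,[-2,0,0],0],[7,[-1.5,0,0],0]]}}

```text
time: 13.0
position: [608.2, -26.5, 171.8]
tool_rot: [0.007, 0.7, 0.001, 0.714]
ft_force: [0.5, -0.9, 0.0]
width: 70.2
```

```bash
python3 -c "
from h import *
st();p=capture('wrist');save(p,'e6')"
```

```text
t 13.0 pos [608.2 -26.5 171.8] w 70.2 F [ 0.5 -0.9  0. ]
[[ 0.02   0.008  1.   ]
 [ 0.012  1.    -0.009]
 [-1.     0.012  0.02 ]]
```

View pics/e6.png

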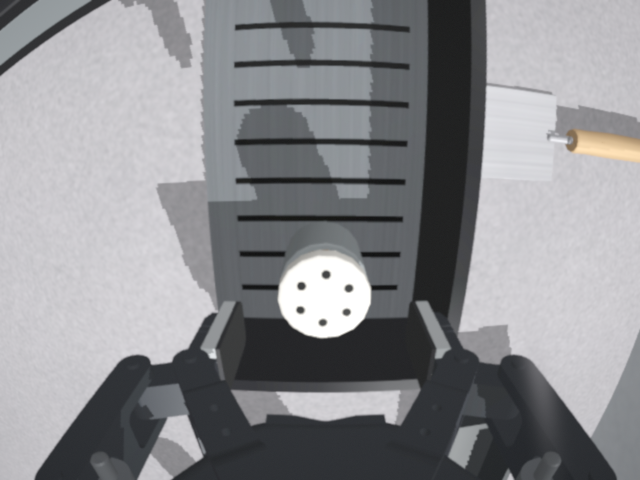

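```bash
python3 -c "
from h import *
p=capture('wrist');print(wback(p,325,294,72));plan(606,-29,147,None,1)"
```

```text
[612.4 -30.2  72. ]
t 13.1 pos [609.  -26.7 172.3] w 70.1 F [ 0.7 -0.4  1.4]
[[ 0.022  0.008  1.   ]
 [ 0.012  1.    -0.009]
 [-1.     0.012  0.022]]
az -0.5 turn/row 0.0 norm 2.56 j [-0.33  0.52  0.42  1.85 -0.3   0.81  0.24]
[2.5, -0.3, -0.4]
```

{"op": "play_rows", "data": {"commands": [[0,[0,-0.3,0],0],[0,[0,0,0],0],[0,[0,0,0],0],[0,[1,0,0],0],[0,[1,0,0],0],[0,[0.7,0,0],0],[0,[0.7,0,0],0],[0,[0.7,0,0],0]]}}

```text
time: 14.1
position: [609.3, -29.7, 135.9]
tool_rot: [0.009, 0.701, 0.003, 0.713]
ft_force: [-26.0, 3.1, 78.5]
width: -0.1
```

Lid home: TCP stopped at 136 mm against the expected 137, though the force was high, so I will press more gently next time. Retreating.

{"op": "play_rows", "data": {"commands": [[0,[-0.7,0,0],0],[0,[-2,0,0],0],[0,[-2,0,0],0],[3,[-3,0,0],0],[6,[-3,0,0],0],[7,[-2,0,0],0],[7,[0,0,0],0],[7,[0,0,0],0]]}}

```text
time: 15.1
position: [606.7, -32.0, 264.6]
tool_rot: [0.01, 0.702, 0.003, 0.712]
ft_force: [-0.4, 0.4, 0.2]
width: 70.2
```

```bash
python3 -c "
from h import *
p=capture('wrist');save(p,'e7');plan(573,-240,220,45,8);t=capture('top')
for a in lids(t): print(a)"
```

```text
t 15.15 pos [606.8 -32.  264.6] w 69.7 F [-0.1  0.8 -0.5]
[[ 0.015  0.009  1.   ]
 [ 0.018  1.    -0.009]
 [-1.     0.018  0.015]]
az -0.5 turn/row -5.69 norm 2.69 j [-0.36  0.41  0.46  1.77 -0.24  0.99  0.19]
[0.5, -2.6, -0.4]
[0.5, -2.6, -0.7]
[0.5, -2.5, -0.9]
[0.5, -2.4, -1.2]
[0.5, -2.3, -1.4]
[0.5, -2.1, -1.6]
[0.5, -1.9, -1.8]
[0.5, -1.7, -2.0]
(np.int32(101), np.float64(287.0), np.float64(195.9), [720.9, 64.1, 64.0])
(np.int32(320), np.float64(416.7), np.float64(253.6), [573.7, -239.1, 64.0])
(np.int32(328), np.float64(489.6), np.float64(262.6), [548.5, -407.8, 64.0])
(np.int32(187), np.float64(148.3), np.float64(285.4), [513.6, 389.3, 64.0])
(np.int32(565), np.float64(303.2), np.float64(410.2), [229.0, 32.6, 64.0])
```

View pics/e7.png

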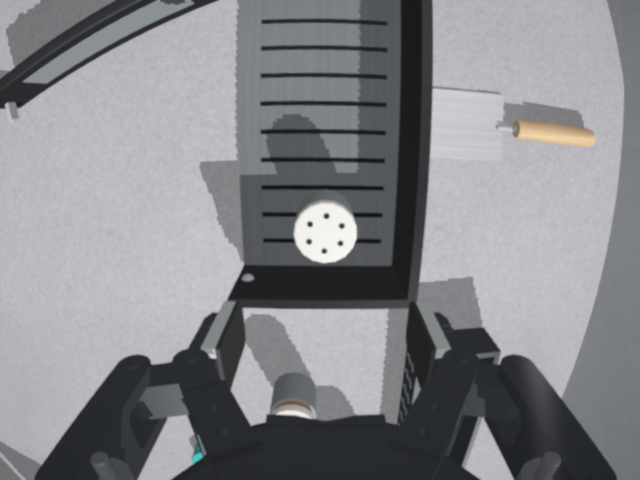

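Pot C has been knocked to about (548,-410), which I'll handle later. Lid of pot A sits home. Going for B with jaws along x.

{"op": "play_rows", "data": {"commands": [[7,[0.5,-2.6,-0.4],0],[7,[0.5,-2.6,-0.4],0],[7,[0.5,-2.6,-0.4],0],[7,[0.5,-2.6,-0.4],0],[7,[0.5,-2.6,-0.4],0],[7,[0.7,-2.6,-0.4],0],[7,[1.0,-2.6,-0.4],0],[7,[1.0,-2.6,-0.4],0]]}}

```text
time: 16.2
position: [571.5, -240.5, 198.1]
tool_rot: [0.008, 0.706, 0.006, 0.708]
ft_force: [-0.3, 0.7, -0.2]
width: 70.2
```

```bash
python3 -c "
from h import *
p=capture('wrist');save(p,'f1');plan(573,-239,88,0,8);t=capture('top')
for a in lids(t): print(a)"
```

```text
t 16.25 pos [ 569.3 -244.9  196.9] w 69.9 F [-0.2 -2.8 -0.6]
[[-0.     0.008  1.   ]
 [ 0.017  1.    -0.008]
 [-1.     0.017 -0.   ]]
az -0.4 turn/row -0.06 norm 1.36 j [ 0.01  0.52  0.47  1.79 -0.31  0.91  0.61]
[1.4, 0.0, 0.0]
[1.4, 0.0, 0.0]
[1.4, 0.0, 0.0]
[1.4, 0.0, 0.0]
[1.4, 0.0, 0.0]
[1.4, 0.0, 0.0]
[1.4, 0.0, 0.0]
[1.4, 0.0, 0.0]
(np.int32(620), np.float64(292.3), np.float64(195.8), [720.7, 51.3, 64.0])
(np.int32(315), np.float64(328.5), np.float64(240.6), [609.6, -33.1, 64.0])
(np.int32(249), np.float64(414.8), np.float64(253.4), [574.2, -234.6, 64.0])
(np.int32(269), np.float64(491.0), np.float64(264.7), [543.7, -410.6, 64.0])
(np.int32(345), np.float64(148.9), np.float64(285.0), [514.4, 387.9, 64.0])
(np.int32(369), np.float64(424.4), np.float64(370.7), [308.0, -240.9, 64.0])
(np.int32(266), np.float64(384.2), np.float64(437.4), [168.5, -144.3, 64.0])
```

View pics/f1.png

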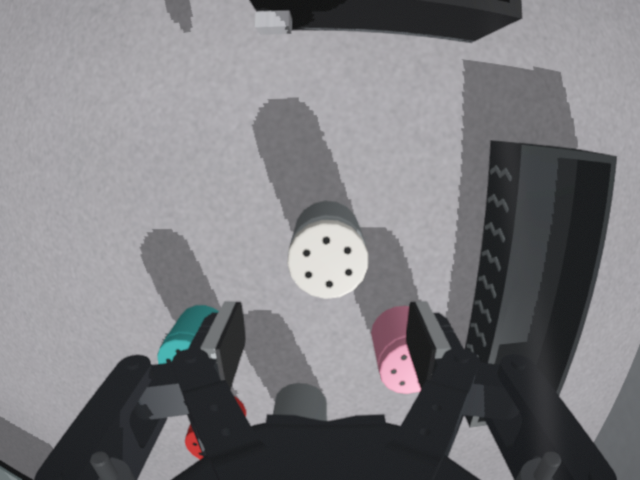

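{"op": "play_rows", "data": {"commands": [[7,[1.4,0.2,0.2],0],[7,[1.4,0.2,0.1],0],[7,[1.4,0.1,0.1],0],[7,[1.4,0,0],0],[7,[1.4,0,0],0],[7,[1.4,0,0],0],[7,[1.2,0,0],0],[7,[0.8,0,0],0]]}}

```text
time: 17.3
position: [575.2, -230.7, 85.3]
tool_rot: [0.009, 0.708, 0.007, 0.707]
ft_force: [-0.1, 0.2, 0.1]
width: 70.1
```

```bash
python3 -c "
from h import *
p=capture('wrist');save(p,'f2');plan(573,-239,88,0,1)"
```

```text
t 17.35 pos [ 574.7 -230.4   84.4] w 70.0 F [-0.   0.7 -0.8]
[[-0.003  0.002  1.   ]
 [ 0.022  1.    -0.002]
 [-1.     0.022 -0.003]]
az -0.1 turn/row -0.13 norm 0.95 j [ 0.04  0.67  0.39  1.85 -0.4   0.71  0.66]
[-0.4, -0.8, -0.2]
```

View pics/f2.png

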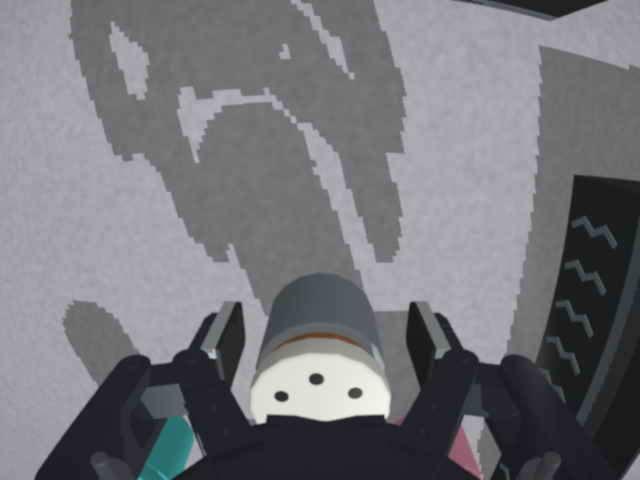

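{"op": "play_rows", "data": {"commands": [[7,[-0.3,-0.7,-0.1],0],[4,[0,0,0],0],[4,[0,0,0],0],[4,[0,0,0],0],[4,[0,0,0],0],[4,[-0.5,0,0],0],[4,[-1,0,0],0],[4,[-2,0,0],0]]}}

```text
time: 18.35
position: [573.1, -238.8, 123.8]
tool_rot: [0.009, 0.709, 0.007, 0.706]
ft_force: [-0.5, -0.3, -1.4]
width: 48.4
```

```bash
python3 -c "
from h import *
plan(608,47,215,0,8)"
```

```text
t 18.35 pos [ 573.1 -238.8  123.8] w 48.4 F [-0.5 -0.3 -1.4]
[[-0.004  0.003  1.   ]
 [ 0.023  1.    -0.003]
 [-1.     0.023 -0.004]]
az -0.2 turn/row -0.02 norm 3.78 j [ 0.04  0.62  0.42  1.83 -0.37  0.78  0.65]
[-1.1, 3.6, 0.4]
[-1.1, 3.6, 0.4]
[-1.1, 3.6, 0.4]
[-1.1, 3.6, 0.4]
[-1.1, 3.6, 0.4]
[-1.1, 3.6, 0.4]
[-1.1, 3.6, 0.4]
[-1.1, 3.6, 0.4]
```

{"op": "play_rows", "data": {"commands": [[4,[-3.5,1,0],0],[4,[-4,2,0.3],0],[4,[-1.5,4.4,0.6],0],[4,[0,4.4,0.5],0],[4,[0,4.4,0.5],0],[4,[0,4.4,0.5],0],[4,[0,4.4,0.5],0],[4,[0,3.5,0.4],0]]}}

```text
time: 19.35
position: [611.2, 45.3, 238.6]
tool_rot: [0.012, 0.702, 0.002, 0.712]
ft_force: [0.5, -0.5, -1.0]
width: 48.6
```

```bash
python3 -c "
from h import *
p=capture('wrist');save(p,'f3');plan(609,46,98,0,8)"
```

```text
t 19.4 pos [611.9  51.8 238.6] w 48.6 F [ 0.6  4.4 -1.8]
[[ 0.016  0.007  1.   ]
 [ 0.024  1.    -0.007]
 [-1.     0.024  0.016]]
az -0.4 turn/row -0.05 norm 1.76 j [-0.48  0.45  0.45  1.79 -0.26  0.95  0.08]
[1.8, -0.1, -0.1]
[1.8, -0.1, -0.1]
[1.8, -0.1, -0.1]
[1.8, -0.1, -0.1]
[1.8, -0.1, -0.1]
[1.8, -0.1, -0.1]
[1.8, -0.1, -0.1]
[1.8, -0.1, -0.1]
```

View pics/f3.png

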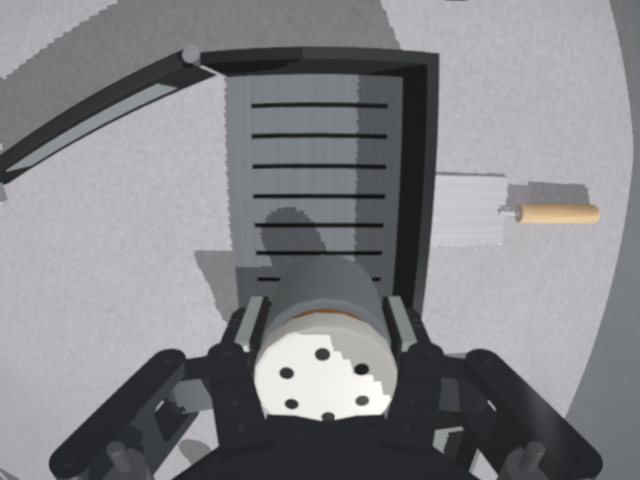

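{"op": "play_rows", "data": {"commands": [[4,[1.8,-0.1,-0.1],0],[4,[1.8,-0.1,-0.1],0],[4,[1.8,-0.1,0],0],[4,[1.8,0,0],0],[4,[1.8,0,0],0],[4,[1.8,0,0],0],[4,[1.6,0,0],0],[4,[1.1,0,0],0]]}}

```text
time: 20.4
position: [611.8, 48.0, 95.9]
tool_rot: [0.012, 0.701, 0.004, 0.713]
ft_force: [3.2, -0.7, 25.3]
width: 48.4
```

```bash
python3 -c "
from h import *
st();p=capture('wrist');save(p,'f4')"
```

```text
t 20.4 pos [611.8  48.   95.9] w 48.4 F [ 3.2 -0.7 25.3]
[[ 0.017  0.012  1.   ]
 [ 0.022  1.    -0.012]
 [-1.     0.022  0.016]]
```

View pics/f4.png

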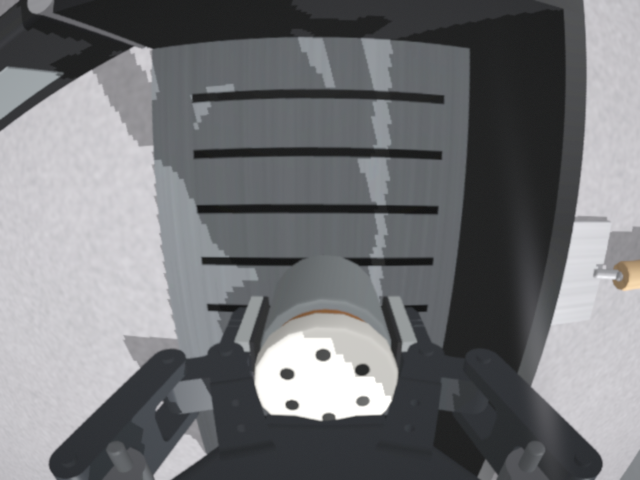

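On the floor. Releasing and rising.

{"op": "play_rows", "data": {"commands": [[5,[-0.1,0,0],0],[7,[0,0,0],0],[7,[0,0,0],0],[7,[-1.5,0,0],0],[7,[-2,0,0],0],[7,[-2,0,0],0],[4,[-1.2,0,0],0],[0,[0,0,0],0]]}}

```text
time: 21.45
position: [613.6, 46.3, 172.7]
tool_rot: [0.013, 0.698, 0.004, 0.716]
ft_force: [0.3, -0.3, -1.0]
width: 34.3
```

```bash
python3 -c "
from h import *
st();p=capture('wrist');save(p,'f5')
im=p['img'].astype(int);m=((im.min(2)>190)&(im.max(2)-im.min(2)<30)).astype(np.uint8)
m=cv2.morphologyEx(m,cv2.MORPH_CLOSE,np.ones((7,7),np.uint8))
n,l,s,c=cv2.connectedComponentsWithStats(m)
for i in range(1,n):
  if s[i][4]>1500: print(s[i],c[i].round(1),wback(p,*c[i],72))"
```

```text
t 21.45 pos [613.6  46.3 172.7] w 34.3 F [ 0.3 -0.3 -1. ]
[[ 0.026  0.011  1.   ]
 [ 0.024  1.    -0.012]
 [-0.999  0.024  0.026]]
[  402     0   238   438 62888] [547.3 195.7] [738.9  96.4  72. ]
[    0    66   207   394 56027] [ 96.9 255.9] [490.1  67.   72. ]
[ 274  243   93   85 6037] [321.2 284.5] [615.1  50.1  72. ]
[ 273  366   81   55 3263] [316.2 392.8] [610.9 -22.1  72. ]
```

View pics/f5.png

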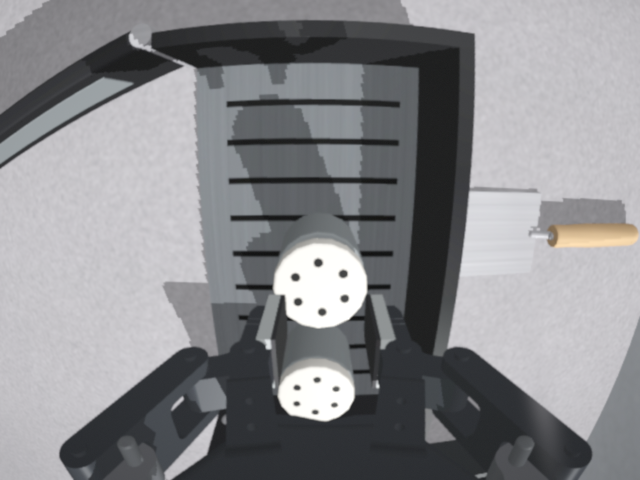

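{"op": "play_rows", "data": {"commands": [[0,[0,0.2,0],0],[0,[0,0,0],0],[0,[0.8,0,0],0],[0,[0.8,0,0],0],[0,[0.6,0,0],0],[0,[0.4,0,0],0],[0,[0.4,0,0],0],[0,[0.4,0,0],0]]}}

```text
time: 22.5
position: [613.0, 49.2, 136.4]
tool_rot: [0.013, 0.7, 0.005, 0.714]
ft_force: [-11.6, 0.7, 32.6]
width: 0.1
```

Lid B is home (136 mm, 33 N). Retreating and re-measuring C.

{"op": "play_rows", "data": {"commands": [[0,[-0.5,0,0],0],[0,[-2,0,0],0],[0,[-3,0,0],0],[3,[-3,0,0],0],[6,[-3,-2,0],0],[7,[-0.5,-4,0],0],[7,[0,-4,0],0],[7,[0,-4,0],0]]}}

```text
time: 23.5
position: [611.2, -93.2, 263.5]
tool_rot: [0.01, 0.698, 0.008, 0.716]
ft_force: [0.1, -0.4, 0.2]
width: 69.9
```

```bash
python3 -c "
from h import *
plan(546,-410,230,-70,10);t=capture('top')
for a in lids(t): print(a)
save(t,'g1',(220,180,540,420),2.5)"
```

```text
t 23.5 pos [611.2 -93.2 263.5] w 69.9 F [ 0.1 -0.4  0.2]
[[ 0.027  0.003  1.   ]
 [ 0.026  1.    -0.004]
 [-0.999  0.026  0.026]]
az -0.2 turn/row 6.98 norm 3.25 j [-0.27  0.43  0.49  1.76 -0.27  1.    0.33]
[0.2, -3.2, -0.6]
[0.2, -3.2, -0.3]
[0.2, -3.2, 0.1]
[0.2, -3.2, 0.5]
[0.2, -3.1, 0.9]
[0.2, -3.0, 1.3]
[0.2, -2.8, 1.6]
[0.2, -2.6, 2.0]
[0.2, -2.3, 2.3]
[0.2, -2.0, 2.5]
(np.int32(193), np.float64(288.9), np.float64(199.2), [712.6, 59.4, 64.0])
(np.int32(313), np.float64(294.6), np.float64(239.7), [613.6, 47.0, 64.0])
(np.int32(219), np.float64(326.1), np.float64(239.7), [611.8, -27.3, 64.0])
(np.int32(331), np.float64(489.5), np.float64(262.6), [548.5, -407.6, 64.0])
(np.int32(235), np.float64(148.4), np.float64(284.6), [515.3, 389.0, 64.0])
(np.int32(536), np.float64(336.8), np.float64(400.6), [247.9, -42.4, 64.0])
```

View pics/g1.png

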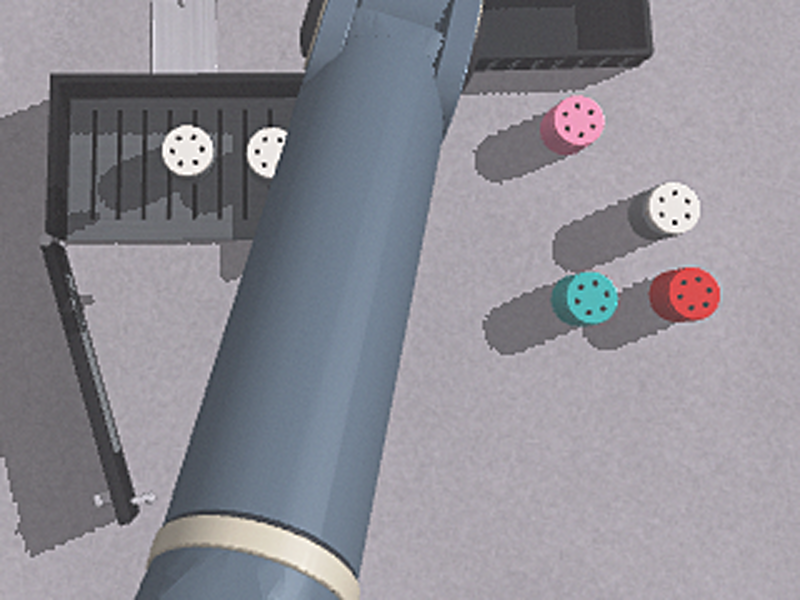

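```bash
python3 -c "
from h import *
plan(548,-409,220,-70,8)"
```

```text
t 23.55 pos [ 610.2 -101.   264. ] w 70.3 F [-0.6 -5.7  1.2]
[[ 0.027  0.012  1.   ]
 [ 0.021  1.    -0.012]
 [-0.999  0.021  0.027]]
az -0.7 turn/row 8.66 norm 3.97 j [-0.26  0.43  0.49  1.76 -0.27  0.99  0.33]
[0.4, -3.9, -0.7]
[0.4, -3.9, -0.2]
[0.4, -3.9, 0.4]
[0.4, -3.8, 1.0]
[0.4, -3.6, 1.6]
[0.4, -3.3, 2.1]
[0.4, -3.0, 2.6]
[0.4, -2.5, 3.0]
```

{"op": "play_rows", "data": {"commands": [[7,[0.4,-3.9,-0.7],8.7],[7,[0.4,-3.9,-0.2],8.7],[7,[0.4,-3.9,0.4],8.7],[7,[0.4,-3.8,1.0],8.7],[7,[0.4,-3.6,1.6],8.7],[7,[0.4,-3.3,2.1],8.7],[7,[0.4,-3.0,2.6],8.7],[7,[0.4,-2.5,3.0],8.7]]}}

```text
time: 24.55
position: [543.2, -413.5, 230.1]
tool_rot: [0.431, 0.564, -0.403, 0.577]
ft_force: [0.7, -0.7, 0.0]
width: 70.0
```

```bash
python3 -c "
from h import *
plan(548,-408,150,-70,6)
p=capture('wrist');save(p,'g2')"
```

```text
t 24.55 pos [ 543.2 -413.5  230.1] w 70.0 F [ 0.7 -0.7  0. ]
[[ 0.038  0.952  0.304]
 [ 0.021  0.304 -0.953]
 [-0.999  0.042 -0.009]]
az -72.3 turn/row -0.38 norm 1.34 j [ 0.1   0.65  0.78  1.63 -0.55  1.07 -0.22]
[1.3, 0.0, -0.1]
[1.3, 0.0, -0.1]
[1.3, 0.0, -0.1]
[1.3, 0.0, -0.1]
[1.3, 0.0, -0.0]
[1.3, 0.0, -0.0]
```

View pics/g2.png

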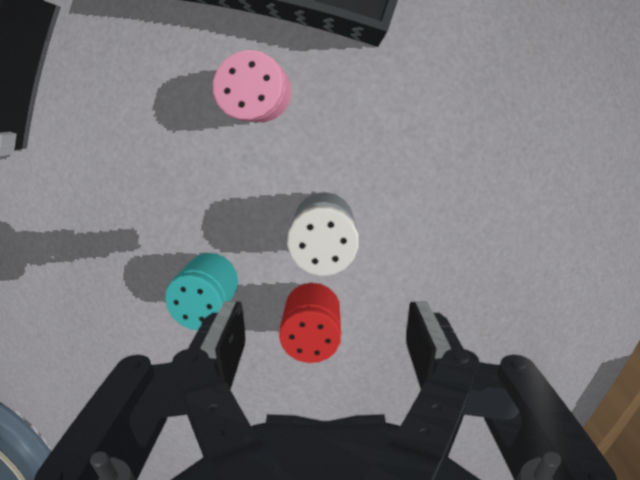

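C is centred at (323,240) in the wrist view, with red behind at (311,325) and teal at (202,290), both outside the fingers' paths.

{"op": "play_rows", "data": {"commands": [[7,[1.5,0,-0.1],0],[7,[1.5,0,-0.1],0],[7,[1.5,-0.1,0],0],[7,[1.5,0,0],0],[7,[1.5,0,0],0],[7,[1.0,0,0],0],[7,[1.0,0,0],0],[7,[0.5,0,0],0]]}}

```text
time: 25.6
position: [543.8, -412.2, 123.1]
tool_rot: [0.431, 0.564, -0.406, 0.576]
ft_force: [-0.2, -0.6, -0.1]
width: 69.7
```

```bash
python3 -c "
from h import *
plan(546,-409,88,None,1)
p=capture('wrist');save(p,'g3')"
```

```text
t 25.6 pos [ 543.8 -412.2  123.1] w 69.7 F [-0.2 -0.6 -0.1]
[[ 0.036  0.953  0.3  ]
 [ 0.018  0.3   -0.954]
 [-0.999  0.039 -0.007]]
az -72.5 turn/row 0.0 norm 3.53 j [ 0.14  0.76  0.7   1.7  -0.65  0.9  -0.15]
[3.5, 0.2, -0.2]
```

View pics/g3.png

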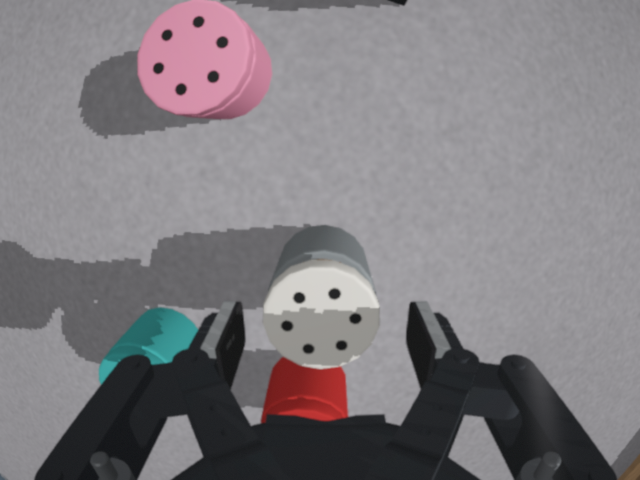

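{"op": "play_rows", "data": {"commands": [[7,[1.2,0.1,-0.1],0],[7,[1.2,0.1,-0.1],0],[7,[1.0,0.1,0],0],[7,[0,0,0],0],[4,[0,0,0],0],[4,[0,0,0],0],[4,[0,0,0],0],[4,[0,0,0],0]]}}

```text
time: 26.65
position: [547.5, -408.9, 87.2]
tool_rot: [0.431, 0.563, -0.406, 0.577]
ft_force: [0.0, -0.2, -1.9]
width: 48.4
```

```bash
python3 -c "
from h import *
st()
p=capture('wrist');save(p,'g4')"
```

```text
t 26.65 pos [ 547.5 -408.9   87.2] w 48.4 F [ 0.  -0.2 -1.9]
[[ 0.036  0.953  0.3  ]
 [ 0.017  0.299 -0.954]
 [-0.999  0.04  -0.006]]
```

View pics/g4.png

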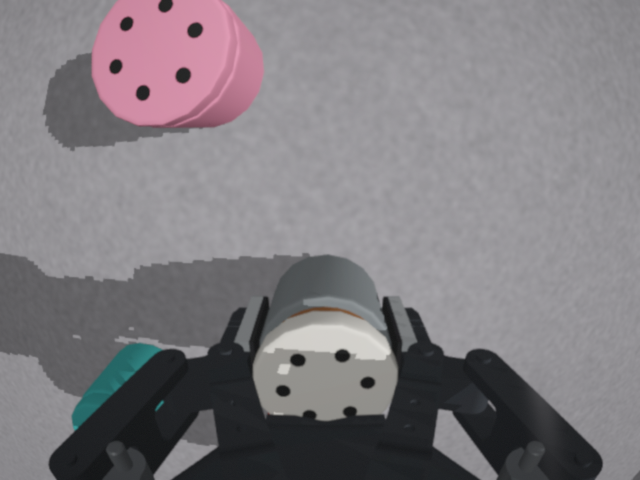

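Gripped. Lift straight up.

{"op": "play_rows", "data": {"commands": [[4,[-1,0,0],0],[4,[-2,0,0],0],[4,[-2.5,0,0],0],[4,[-2.5,0,0],0],[4,[-2.5,0,0],0],[4,[-2,0,0],0],[4,[-1.5,0,0],0],[4,[-1,0,0],0]]}}

```text
time: 27.7
position: [541.0, -412.1, 248.8]
tool_rot: [0.431, 0.562, -0.406, 0.577]
ft_force: [0.1, 0.4, -1.4]
width: 48.4
```

```bash
python3 -c "
from h import *
plan(610,119,240,0,12)"
```

```text
t 27.7 pos [ 541.  -412.1  248.8] w 48.4 F [ 0.1  0.4 -1.4]
[[ 0.039  0.954  0.299]
 [ 0.016  0.298 -0.954]
 [-0.999  0.042 -0.004]]
az -72.6 turn/row -6.05 norm 4.46 j [ 0.08  0.63  0.8   1.63 -0.54  1.09 -0.23]
[0.2, 1.9, -4.1]
[0.2, 2.3, -3.8]
[0.2, 2.7, -3.6]
[0.2, 3.0, -3.3]
[0.2, 3.4, -2.9]
[0.2, 3.7, -2.6]
[0.2, 3.9, -2.2]
[0.2, 4.1, -1.7]
[0.2, 4.3, -1.3]
[0.2, 4.4, -0.8]
[0.2, 4.4, -0.4]
[0.2, 4.5, 0.1]
```

{"op": "play_rows", "data": {"commands": [[4,[0,1.9,-4.1],-6],[4,[0,2.3,-3.8],-6],[4,[0,2.7,-3.6],-6],[4,[0,3.0,-3.3],-6],[4,[0,3.4,-2.9],-6],[4,[0,3.7,-2.6],-6],[4,[0,3.9,-2.2],-6],[4,[0,4.1,-1.7],-6]]}}

```text
time: 28.7
position: [583.3, -50.7, 255.4]
tool_rot: [0.151, 0.681, -0.138, 0.703]
ft_force: [0.6, 0.1, -1.8]
width: 48.6
```

```bash
python3 -c "
from h import *
plan(608,120,215,0,6)"
```

```text
t 28.7 pos [583.3 -50.7 255.4] w 48.6 F [ 0.6  0.1 -1.8]
[[ 0.033  0.4    0.916]
 [ 0.012  0.916 -0.401]
 [-0.999  0.025  0.026]]
az -23.6 turn/row -3.94 norm 2.95 j [-0.45  0.4   0.62  1.85 -0.31  0.95 -0.11]
[0.7, 2.8, -0.8]
[0.7, 2.8, -0.6]
[0.7, 2.8, -0.4]
[0.7, 2.9, -0.2]
[0.7, 2.9, -0.0]
[0.7, 2.9, 0.2]
```

{"op": "play_rows", "data": {"commands": [[4,[0.4,2.8,-0.8],-4],[4,[0.4,2.8,-0.6],-4],[4,[0.4,2.8,-0.4],-4],[4,[0.4,2.9,-0.2],-4],[4,[0.4,2.9,0],-4],[4,[0.4,2.6,0.2],-4],[4,[0,0,0],0],[4,[0,0,0],0]]}}

```text
time: 29.7
position: [606.1, 130.4, 231.1]
tool_rot: [-0.009, 0.696, 0.016, 0.718]
ft_force: [0.5, -0.5, -1.6]
width: 48.9
```

```bash
python3 -c "
from h import *
plan(608,120,100,0,8)
p=capture('wrist');save(p,'g5')"
```

```text
t 29.7 pos [606.1 130.4 231.1] w 48.9 F [ 0.5 -0.5 -1.6]
[[ 0.031 -0.036  0.999]
 [ 0.011  0.999  0.036]
 [-0.999  0.01   0.031]]
az 2.1 turn/row 0.26 norm 1.64 j [-0.62  0.46  0.47  1.79 -0.26  0.92 -0.01]
[1.6, -0.1, -0.0]
[1.6, -0.1, -0.0]
[1.6, -0.1, -0.0]
[1.6, -0.1, -0.0]
[1.6, -0.1, -0.0]
[1.6, -0.1, -0.0]
[1.6, -0.1, -0.0]
[1.6, -0.1, -0.0]
```

View pics/g5.png

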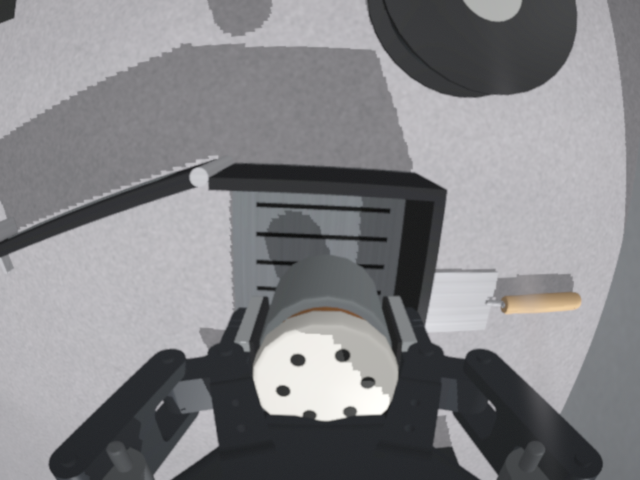

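{"op": "play_rows", "data": {"commands": [[4,[1.8,-0.3,0],0],[4,[1.8,-0.2,0],0],[4,[1.8,-0.2,0],0],[4,[1.8,-0.2,0],0],[4,[1.8,-0.1,0],0],[4,[1.8,0,0],0],[4,[1.2,0,0],0],[4,[0.6,0,0],0]]}}

```text
time: 30.75
position: [610.2, 118.1, 95.6]
tool_rot: [-0.008, 0.697, 0.014, 0.717]
ft_force: [-9.5, -4.9, 36.8]
width: 48.9
```

```bash
python3 -c "
from h import *
plan(608,120,96,0,1)
p=capture('wrist');save(p,'g6')"
```

```text
t 30.75 pos [610.2 118.1  95.6] w 48.9 F [-9.5 -4.9 36.8]
[[ 0.029 -0.032  0.999]
 [ 0.009  0.999  0.032]
 [-1.     0.008  0.029]]
az 1.8 turn/row 1.83 norm 0.29 j [-0.53  0.64  0.38  1.86 -0.37  0.67  0.09]
[-0.0, 0.2, -0.2]
```

View pics/g6.png

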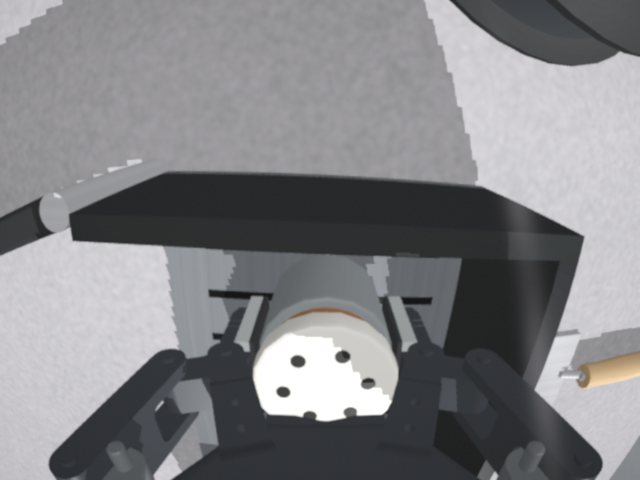

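On the floor in the third place. Release, rise and close for the press.

{"op": "play_rows", "data": {"commands": [[5,[-0.1,0,0],0],[7,[0,0,0],0],[7,[0,0,0],0],[7,[-1.5,0,0],0],[7,[-2,0,0],0],[7,[-2,0,0],0],[4,[-1.4,0,0],0],[0,[0,0,0],0]]}}

```text
time: 31.8
position: [610.6, 117.8, 175.2]
tool_rot: [-0.007, 0.693, 0.015, 0.72]
ft_force: [0.7, -1.4, 0.3]
width: 34.2
```

```bash
python3 -c "
from h import *
st();p=capture('wrist');save(p,'g7')
im=p['img'].astype(int);m=((im.min(2)>200)&(im.max(2)-im.min(2)<30)).astype(np.uint8)
m=cv2.morphologyEx(m,cv2.MORPH_CLOSE,np.ones((7,7),np.uint8))
n,l,s,c=cv2.connectedComponentsWithStats(m)
for i in range(1,n):
  if s[i][4]>1500: print(s[i],c[i].round(1),wback(p,*c[i],72))"
```

```text
t 31.8 pos [610.6 117.8 175.2] w 34.2 F [ 0.7 -1.4  0.3]
[[ 0.038 -0.032  0.999]
 [ 0.013  0.999  0.031]
 [-0.999  0.012  0.038]]
[ 277  242   92   84 5696] [323.  282.9] [614.4 120.   72. ]
[ 448  285   77   67 3779] [484.9 316.9] [710.5  97.1  72. ]
[ 282  350   76   58 3437] [319.7 378.1] [614.2  56.9  72. ]
```

View pics/g7.png

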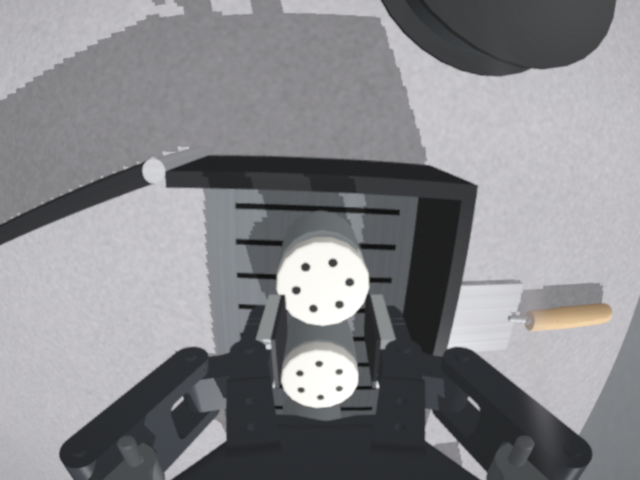

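{"op": "play_rows", "data": {"commands": [[0,[0,0.1,0.1],0],[0,[0,0,0],0],[0,[0.9,0,0],0],[0,[0.9,0,0],0],[0,[0.7,0,0],0],[0,[0.4,0,0],0],[0,[0.4,0,0],0],[0,[0.4,0,0],0]]}}

```text
time: 32.85
position: [611.5, 119.1, 136.3]
tool_rot: [-0.007, 0.696, 0.016, 0.717]
ft_force: [-12.6, -1.5, 39.4]
width: -0.0
```

Third lid home (136.3 mm, 39 N). Rising to view all three before closing the door.

{"op": "play_rows", "data": {"commands": [[0,[-0.5,0,0],0],[0,[-2,0,0],0],[0,[-3,0,0],0],[0,[-3,0,0],0],[0,[-3,0,0],0],[0,[-3,0,0],0],[0,[0,0,-3],0],[0,[0,0,-5],0]]}}

```text
time: 33.85
position: [528.9, 113.8, 288.8]
tool_rot: [-0.006, 0.694, 0.015, 0.72]
ft_force: [-0.1, 0.1, 0.3]
width: -0.2
```

```bash
python3 -c "
from h import *
p=capture('wrist');save(p,'k1');s=capture('scene');save(s,'k2',(250,120,450,300),4)
plan(411,175,200,0,8)
pin=np.array([525,175.])
for th,q,off in((1.28,110,40),(1.28,110,20),(1.0,120,17),(.7,140,17),(.4,165,17),(.2,180,17),(.05,190,17),(0,190,17)):
  a=th+.024; print(th,(pin+q*np.array([-np.sin(a),-np.cos(a)])+off*np.array([-np.cos(a),np.sin(a)])).round(0))
"
```

```text
t 33.95 pos [524.3 113.3 287.8] w -0.2 F [0.5 0.3 0.1]
[[ 0.031 -0.03   0.999]
 [ 0.014  0.999  0.03 ]
 [-0.999  0.013  0.031]]
az 1.7 turn/row 0.21 norm 1.95 j [-0.71  0.26  0.51  1.92 -0.16  0.96 -0.1 ]
[1.1, 0.8, -1.4]
[1.1, 0.8, -1.4]
[1.1, 0.8, -1.4]
[1.1, 0.8, -1.4]
[1.1, 0.8, -1.4]
[1.1, 0.8, -1.4]
[1.1, 0.8, -1.4]
[1.1, 0.8, -1.4]
1.28 [408. 185.]
1.28 [414. 165.]
1.0 [414. 127.]
0.7 [420.  81.]
0.4 [442.  32.]
0.2 [468.   3.]
0.05 [494. -13.]
0 [503. -15.]
```

View pics/k1.png

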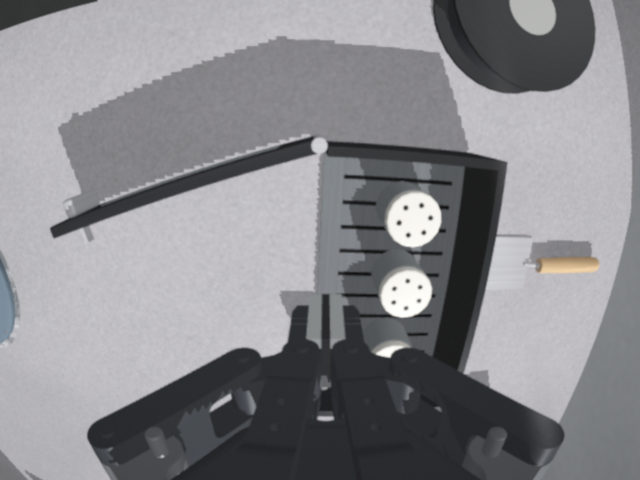

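View pics/k2.png

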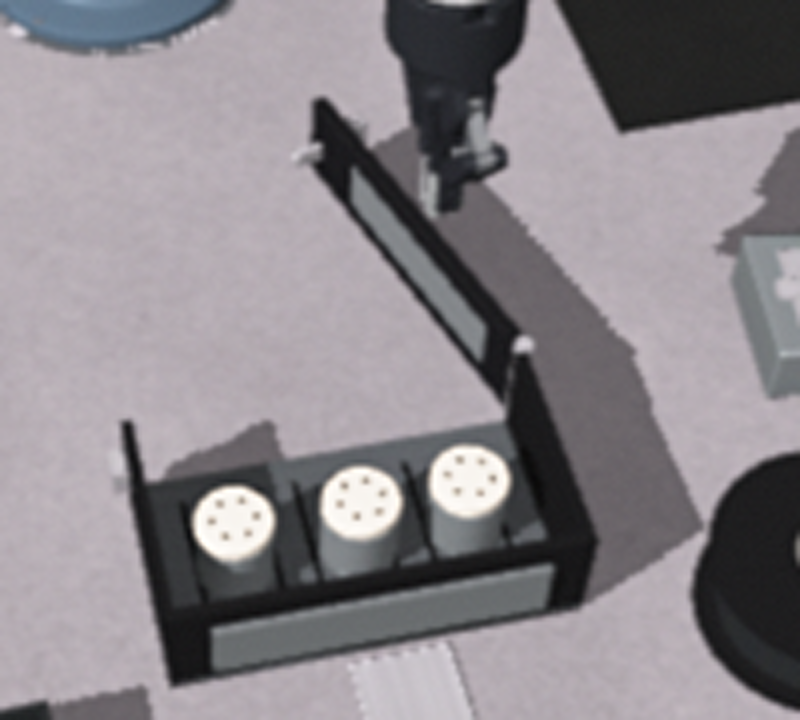

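All three pots stand in the bay and no amber shows. Now to the door's outer side.

```bash
python3 -c "
from h import *
plan(427,200,200,0,8)
"
```

```text
t 33.95 pos [524.3 113.3 287.8] w -0.2 F [0.5 0.3 0.1]
[[ 0.031 -0.03   0.999]
 [ 0.014  0.999  0.03 ]
 [-0.999  0.013  0.031]]
az 1.7 turn/row 0.21 norm 1.96 j [-0.71  0.26  0.51  1.92 -0.16  0.96 -0.1 ]
[1.1, 1.1, -1.2]
[1.1, 1.1, -1.2]
[1.1, 1.1, -1.2]
[1.1, 1.1, -1.2]
[1.1, 1.1, -1.2]
[1.1, 1.1, -1.2]
[1.1, 1.1, -1.2]
[1.1, 1.1, -1.2]
```

{"op": "play_rows", "data": {"commands": [[0,[0,1.2,-1.2],0],[0,[0,1.2,-1.2],0],[0,[1,1.1,-1.2],0],[0,[1,1.1,-1.2],0],[0,[1.1,1.1,-1.2],0],[0,[1.1,1.1,-1.2],0],[0,[1.1,1.1,-1.2],0],[0,[1.1,1.1,-1.2],0]]}}

```text
time: 34.95
position: [425.1, 204.9, 220.1]
tool_rot: [-0.004, 0.694, 0.015, 0.72]
ft_force: [0.0, 0.6, -0.2]
width: -0.3
```

```bash
python3 -c "
from h import *
plan(427,200,118,None,8)
p=capture('wrist');save(p,'k3')
"
```

```text
t 34.95 pos [425.1 204.9 220.1] w -0.3 F [ 0.   0.6 -0.2]
[[ 0.036 -0.027  0.999]
 [ 0.015  1.     0.027]
 [-0.999  0.014  0.036]]
az 1.5 turn/row 0.0 norm 1.28 j [-0.91  0.24  0.43  2.13 -0.14  0.76 -0.37]
[1.3, -0.1, -0.0]
[1.3, -0.1, -0.0]
[1.3, -0.1, -0.0]
[1.3, -0.1, -0.0]
[1.3, -0.1, -0.0]
[1.3, -0.1, -0.0]
[1.3, -0.1, -0.0]
[1.3, -0.1, -0.0]
```

View pics/k3.png

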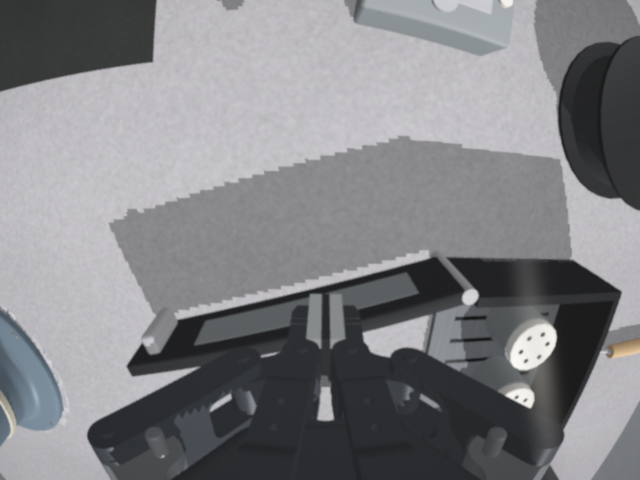

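{"op": "play_rows", "data": {"commands": [[0,[1.3,0,0],0],[0,[1.3,0,0],0],[0,[1.3,0,0],0],[0,[1.3,0,0],0],[0,[1.3,0,0],0],[0,[1.3,0,0],0],[0,[1.3,0,0],0],[0,[1.1,0,0],0]]}}

```text
time: 36.0
position: [427.8, 207.0, 109.7]
tool_rot: [-0.005, 0.695, 0.015, 0.719]
ft_force: [-0.9, 0.2, -0.4]
width: 0.1
```

```bash
python3 -c "
from h import *
o,R=st()
pin=np.array([525,175.]);prev=o['position'][:2]
for th,q,off in((1.25,90,17),(1.1,90,17),(.95,92,17),(.8,97,17),(.65,108,17),(.5,122,17),(.35,140,17),(.25,155,17),(.15,170,17),(.05,185,17),(0,190,15)):
  a=th+.024; P=pin+q*np.array([-np.sin(a),-np.cos(a)])+off*np.array([-np.cos(a),np.sin(a)])
  d=np.array([*(P-prev),0])/10; print(th,P.round(0),np.hypot(*P).round(0),'tool',(R.T@d).round(1));prev=P
"
```

```text
t 36.0 pos [427.8 207.  109.7] w 0.1 F [-0.9  0.2 -0.4]
[[ 0.034 -0.028  0.999]
 [ 0.014  1.     0.028]
 [-0.999  0.013  0.034]]
1.25 [434. 165.] 464.0 tool [-0.  -4.2  0.5]
1.1 [436. 151.] 462.0 tool [-0.  -1.4  0.2]
0.95 [439. 137.] 460.0 tool [-0.  -1.4  0.2]
0.8 [442. 122.] 459.0 tool [-0.  -1.6  0.2]
0.65 [444. 101.] 456.0 tool [-0.  -2.   0.1]
0.5 [449.  78.] 456.0 tool [-0.  -2.3  0.4]
0.35 [458.  51.] 461.0 tool [-0.  -2.7  0.8]
0.25 [467.  30.] 468.0 tool [ 0.  -2.1  0.8]
0.15 [479.  11.] 479.0 tool [ 0.  -2.   1.2]
0.05 [494.  -8.] 494.0 tool [ 0.  -1.9  1.5]
0 [505. -15.] 506.0 tool [ 0.  -0.7  1.1]
```

{"op": "play_rows", "data": {"commands": [[0,[0,-2.1,0.3],0],[0,[0,-2.1,0.3],0],[0,[0,-1.4,0.2],0],[0,[0,-1.4,0.2],0],[0,[0,-1.6,0.2],0],[0,[0,-2.0,0.1],0],[0,[0,-2.0,0.3],0],[0,[0,-1.0,0.2],0]]}}

```text
time: 37.0
position: [452.4, 71.0, 107.2]
tool_rot: [-0.006, 0.694, 0.019, 0.72]
ft_force: [-0.9, 0.6, 1.7]
width: -0.2
```

```bash
python3 -c "
from h import *
st()
p=capture('wrist');save(p,'k4');p=capture('scene');save(p,'k5',(250,120,450,300),4)
"
```

```text
t 37.0 pos [452.4  71.  107.2] w -0.2 F [-0.9  0.6  1.7]
[[ 0.037 -0.036  0.999]
 [ 0.018  0.999  0.035]
 [-0.999  0.017  0.038]]
```

View pics/k4.png

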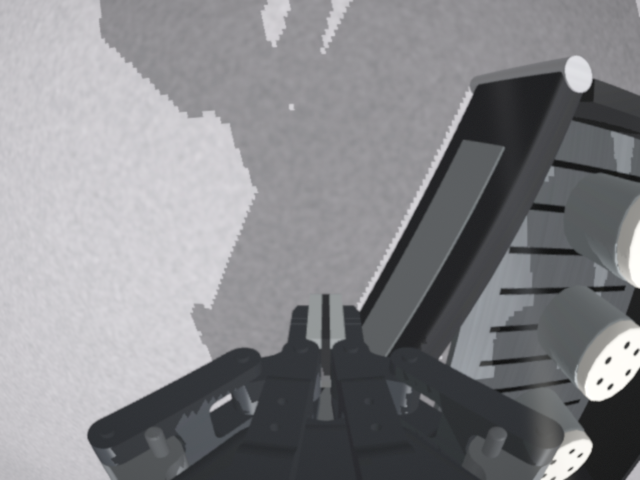

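View pics/k5.png

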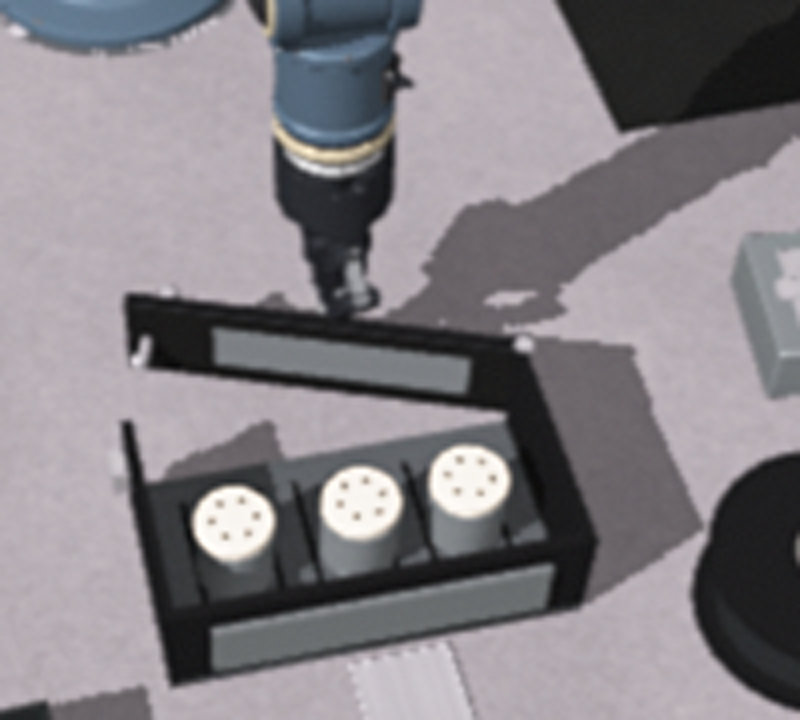

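{"op": "play_rows", "data": {"commands": [[0,[0,-1.7,0.5],0],[0,[0,-2.0,0.8],0],[0,[0,-2.0,0.8],0],[0,[0,-2.0,0.8],0],[0,[0,-1.5,0.8],0],[0,[0,-0.6,0.7],0],[0,[0,0,0.5],0],[0,[0,0,0],0]]}}

```text
time: 38.1
position: [488.8, -10.2, 107.8]
tool_rot: [-0.005, 0.71, 0.035, 0.703]
ft_force: [0.9, -1.0, 3.9]
width: -0.2
```

```bash
python3 -c "
from h import *
st()
p=capture('wrist');save(p,'k6');p=capture('scene');save(p,'k7',(250,120,450,300),4)
"
```

```text
t 38.1 pos [488.8 -10.2 107.8] w -0.2 F [ 0.9 -1.   3.9]
[[-0.01  -0.056  0.998]
 [ 0.043  0.997  0.057]
 [-0.999  0.043 -0.008]]
```

View pics/k6.png

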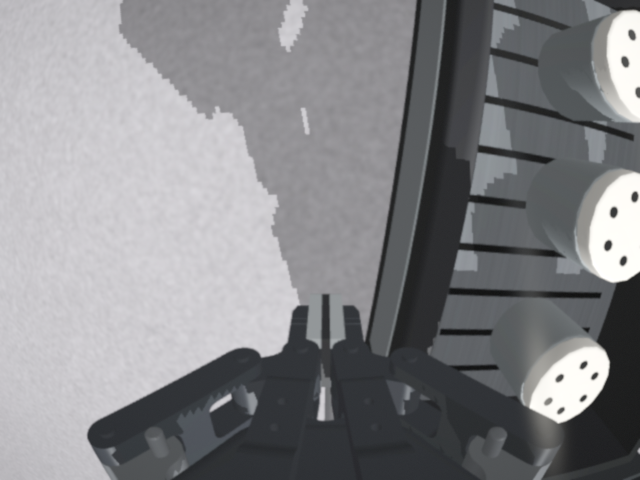

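View pics/k7.png

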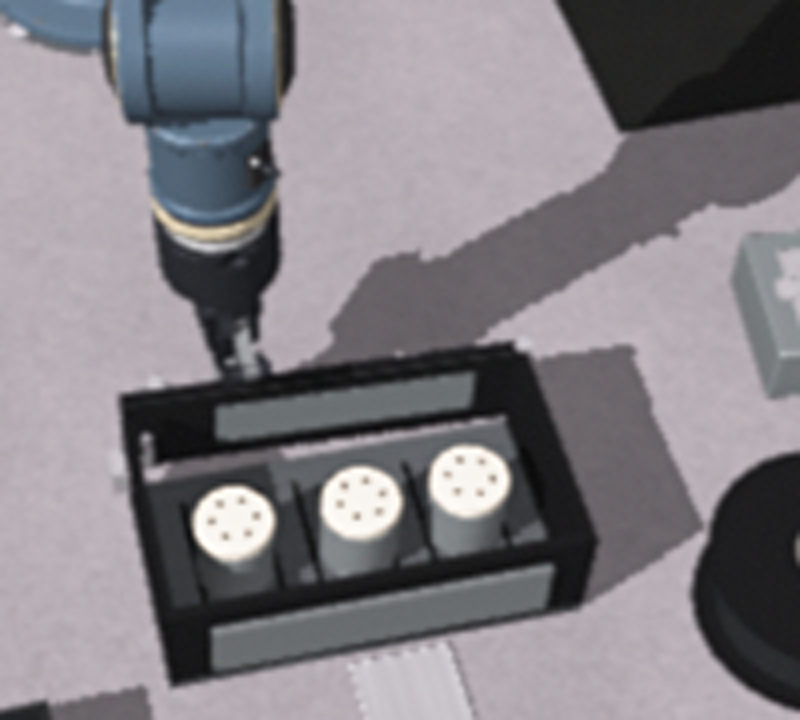

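{"op": "play_rows", "data": {"commands": [[0,[0,0,0.4],0],[0,[0,0,0.4],0],[0,[0,0,0.4],0],[0,[0,0,0.4],0],[0,[0,0,0.4],0],[0,[0,0,0.4],0],[0,[0,0,0],0],[0,[0,0,0],0]]}}

```text
time: 39.2
position: [490.4, -10.2, 109.2]
tool_rot: [-0.002, 0.729, 0.037, 0.684]
ft_force: [-1.1, -1.4, 3.0]
width: -0.2
```

```bash
python3 -c "
from h import *
st()
p=capture('wrist');save(p,'k8');p=capture('scene');save(p,'k9',(250,120,450,300),4)
"
```

```text
t 39.2 pos [490.4 -10.2 109.2] w -0.2 F [-1.1 -1.4  3. ]
[[-0.065 -0.054  0.996]
 [ 0.048  0.997  0.057]
 [-0.997  0.052 -0.062]]
```

View pics/k9.png

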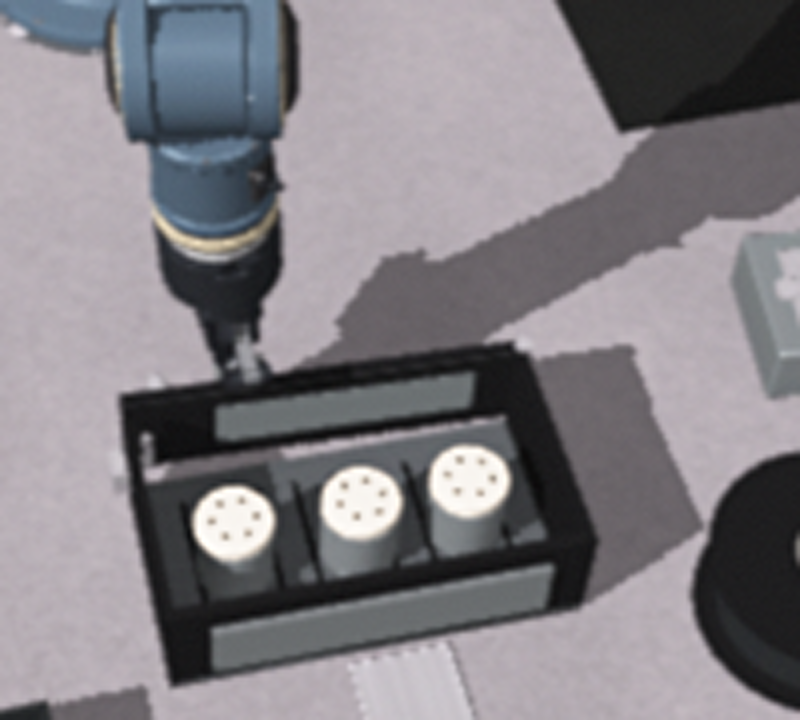

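View pics/k8.png

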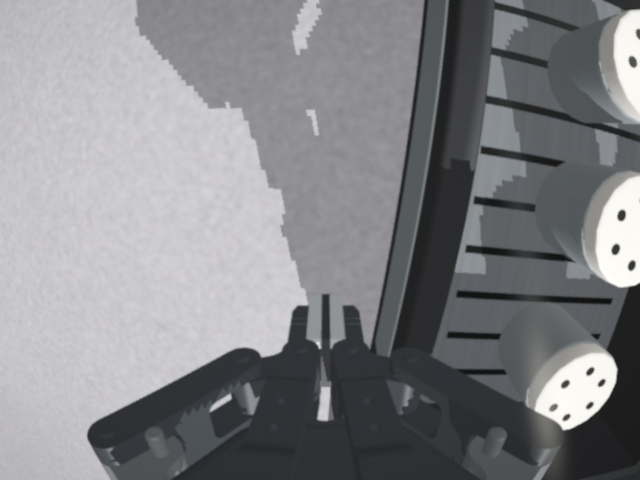

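```bash
python3 -c "
from h import *
o,R=st();print(o['joints'].round(3),o['torque'].round(2),o['tau'].round(1))
p=capture('top');save(p,'m1',(200,180,400,330),4)
"
```

```text
t 39.3 pos [490.6 -10.2 109. ] w 0.2 F [-1.7 -1.   3.6]
[[-0.065 -0.054  0.996]
 [ 0.048  0.997  0.057]
 [-0.997  0.051 -0.063]]
[-0.27   0.479  0.288  2.11  -0.298  0.657  0.292] [-0.26  0.14  0.  ] [ -0.7 -38.8   2.6 -13.8  -0.3  -0.    0. ]
```

View pics/m1.png

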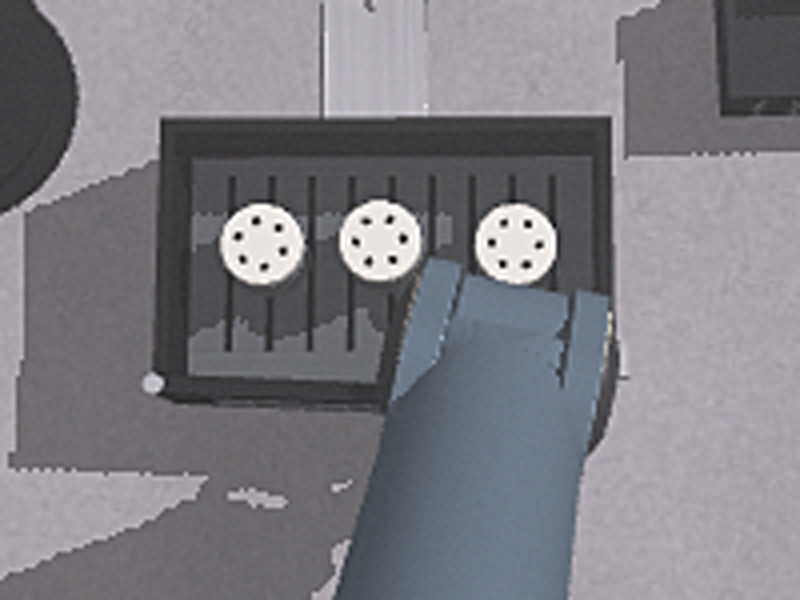

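{"op": "play_rows", "data": {"commands": [[0,[0,0,-0.8],0],[0,[0,-1.0,0],0],[0,[0,-1.0,0],0],[0,[0,0,0.5],0],[0,[0,0,0.6],0],[0,[0,0,1.0],0],[0,[0,0,1.2],0],[0,[0,0,1.2],0]]}}

```text
time: 40.35
position: [500.9, -32.3, 108.7]
tool_rot: [0.005, 0.753, 0.041, 0.656]
ft_force: [-37.6, -0.5, 54.9]
width: -0.2
```

```bash
python3 -c "
from h import *
o,R=st();print(o['joints'].round(3),o['torque'].round(2))
p=capture('wrist');save(p,'m2')
p=capture('scene');save(p,'m3',(250,120,450,300),4)
"
```

```text
t 40.35 pos [500.9 -32.3 108.7] w -0.2 F [-37.6  -0.5  54.9]
[[-0.139 -0.046  0.989]
 [ 0.062  0.997  0.055]
 [-0.988  0.069 -0.135]]
[-0.22   0.518  0.295  2.045 -0.292  0.763  0.327] [0.26 6.64 0.37]
```

View pics/m2.png

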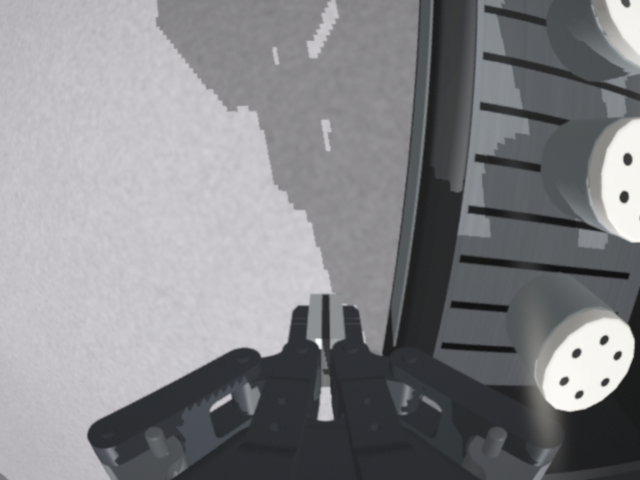

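View pics/m3.png

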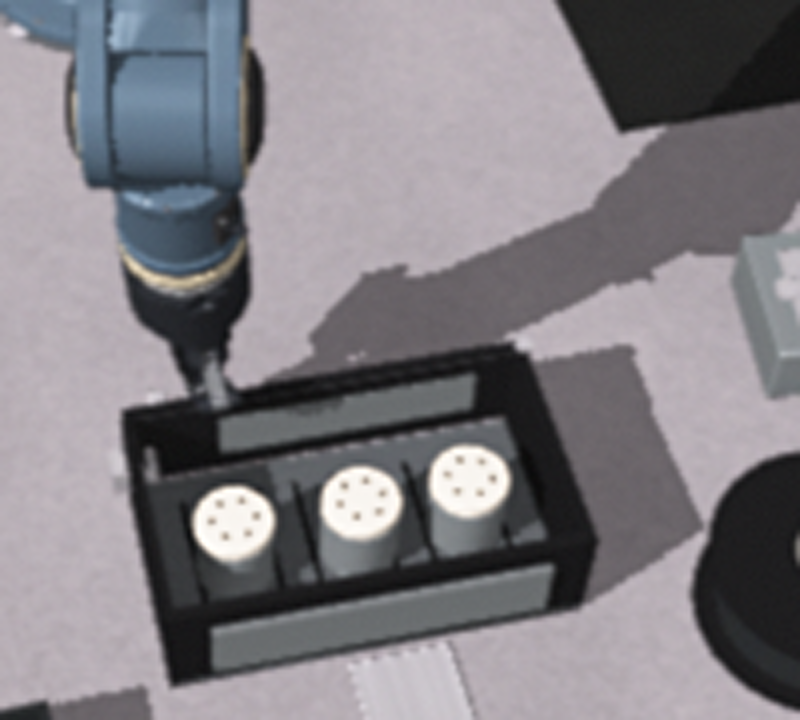

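{"op": "play_rows", "data": {"commands": [[0,[0,0,-1.0],0],[0,[0,0,-1.0],0],[0,[-1,0,-1.0],0],[0,[-2,0,0],0],[0,[-3,0,0],0],[0,[-4,0,0],0],[0,[-4,0,0],0],[0,[-3,0,-2],0]]}}

```text
time: 41.45
position: [474.3, -47.2, 289.5]
tool_rot: [0.005, 0.753, 0.04, 0.656]
ft_force: [0.5, -0.2, 0.2]
width: -0.1
```

```bash
python3 -c "
from h import *
o,R=st();print(o['joints'].round(3),o['torque'].round(2))
p=capture('wrist');save(p,'m4')
p=capture('scene');save(p,'m5',(250,120,450,300),4)
"
```

```text
t 41.45 pos [474.3 -47.2 289.5] w -0.1 F [ 0.5 -0.2  0.2]
[[-0.139 -0.045  0.989]
 [ 0.061  0.997  0.053]
 [-0.988  0.068 -0.135]]
[-0.285  0.221  0.38   1.957 -0.143  1.128  0.213] [-0.02 -0.14  0.05]
```

View pics/m4.png

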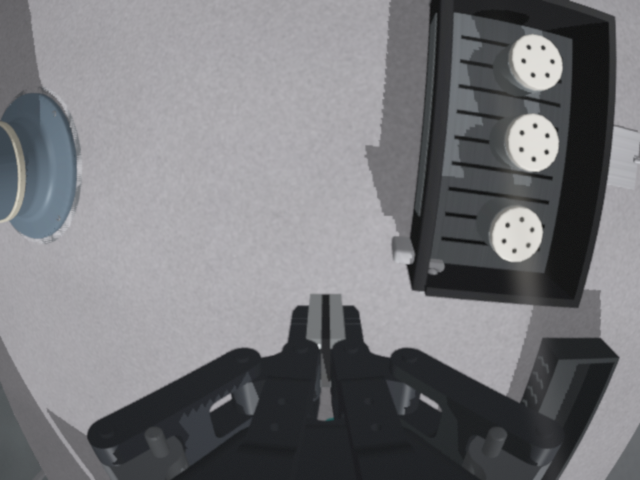

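View pics/m5.png

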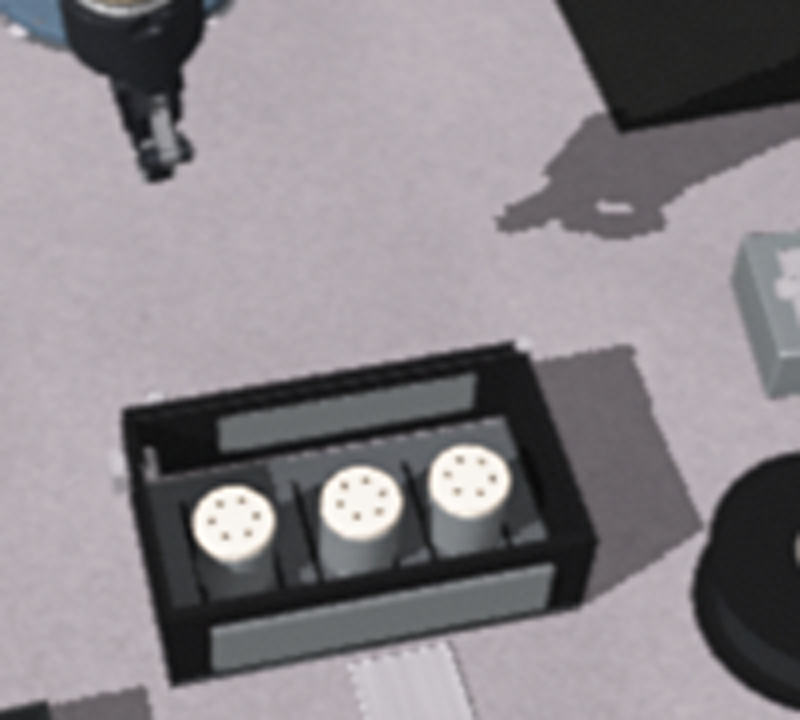

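```bash
python3 -c "
from h import *
p=capture('top');save(p,'m6',(220,190,380,310),5)
p=capture('wrist');save(p,'m7',(380,0,560,310),2.2)
"
```

```text
(no output)
```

View pics/m6.png

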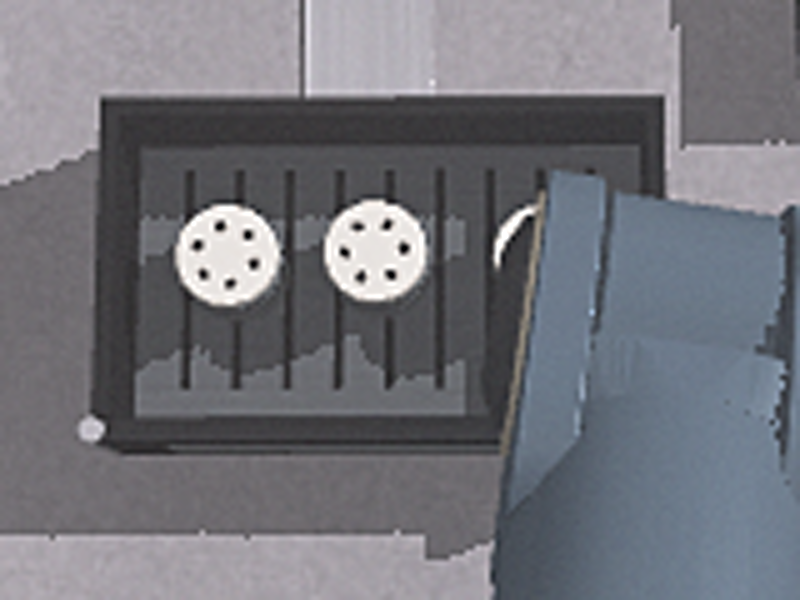

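View pics/m7.png

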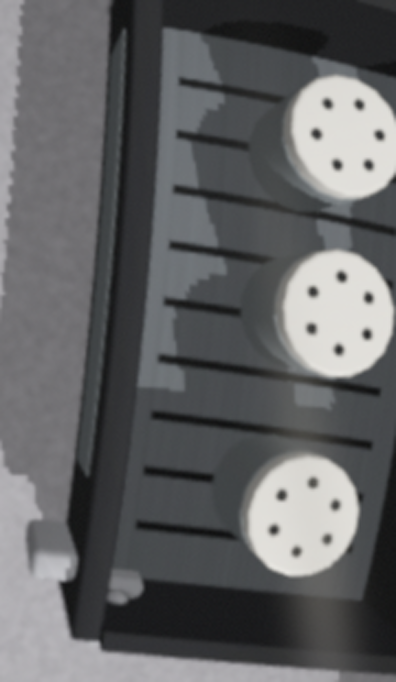

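Door appears shut: parallel to the back wall and staying put once released. I move toward the switch so the top view is clear, and confirm the door before switching ON.

```bash
python3 -c "
from h import *
plan(445,390,270,None,8)
"
```

```text
t 41.65 pos [473.2 -47.1 288. ] w -0.1 F [-0.3  1.  -0.1]
[[-0.14  -0.044  0.989]
 [ 0.062  0.997  0.053]
 [-0.988  0.069 -0.137]]
az 3.1 turn/row 0.0 norm 5.48 j [-0.28  0.22  0.38  1.96 -0.14  1.13  0.21]
[0.6, 5.4, -0.0]
[0.6, 5.4, -0.0]
[0.6, 5.4, -0.0]
[0.6, 5.4, -0.0]
[0.6, 5.4, -0.0]
[0.6, 5.4, -0.0]
[0.6, 5.4, -0.0]
[0.6, 5.4, -0.0]
```

{"op": "play_rows", "data": {"commands": [[0,[0.5,5.4,0],0],[0,[0.5,5.4,0],0],[0,[0.5,5.4,0],0],[0,[0.5,5.4,0],0],[0,[0.5,5.4,0],0],[0,[0.5,5.4,0],0],[0,[0.5,5.2,0],0],[0,[0.5,4.6,0],0]]}}

```text
time: 42.65
position: [449.3, 385.3, 264.7]
tool_rot: [0.006, 0.758, 0.033, 0.651]
ft_force: [1.5, -1.0, -0.2]
width: -0.2
```

```bash
python3 -c "
from h import *
plan(445,390,160,None,8)
p=capture('top');save(p,'n1',(220,190,380,310),5)
s=capture('scene');save(s,'n2',(250,180,450,300),4)
wr=capture('wrist');save(wr,'n3')
for q in (p,s): print([(round(a['conf'],2),w(q,a['point']).round(0).tolist()) for a in spot_in(q,'toggle_tip')])
pin=np.array([525,175.])
"
```

```text
t 42.65 pos [449.3 385.3 264.7] w -0.2 F [ 1.5 -1.  -0.2]
[[-0.151 -0.034  0.988]
 [ 0.053  0.998  0.042]
 [-0.987  0.059 -0.149]]
az 2.5 turn/row 0.0 norm 1.31 j [-0.83  0.4   0.14  1.75 -0.22  1.09 -0.55]
[1.3, -0.0, 0.1]
[1.3, -0.0, 0.1]
[1.3, -0.0, 0.1]
[1.3, -0.0, 0.1]
[1.3, -0.0, 0.1]
[1.3, -0.0, 0.1]
[1.3, -0.0, 0.1]
[1.3, -0.0, 0.1]
[(0.67, [488.0, 393.0, 93.0])]
[(0.64, [492.0, 395.0, 87.0])]
```

View pics/n1.png

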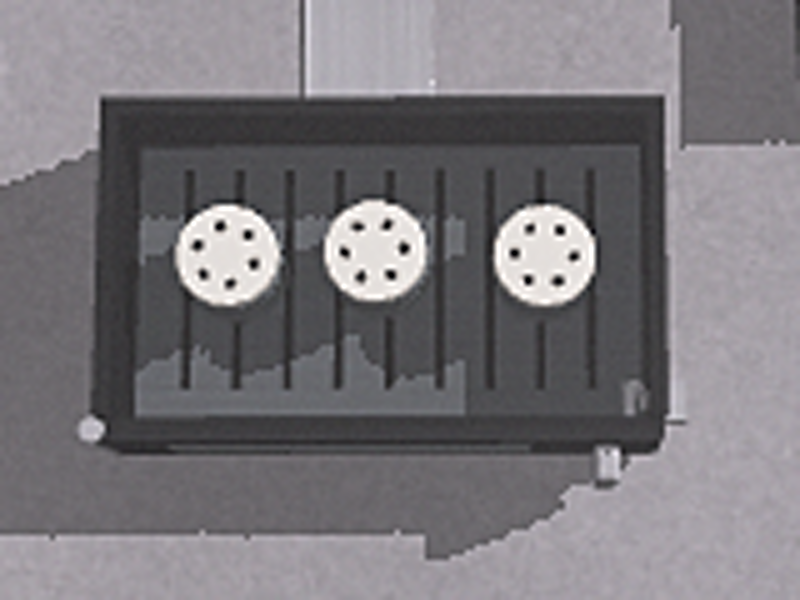

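View pics/n2.png

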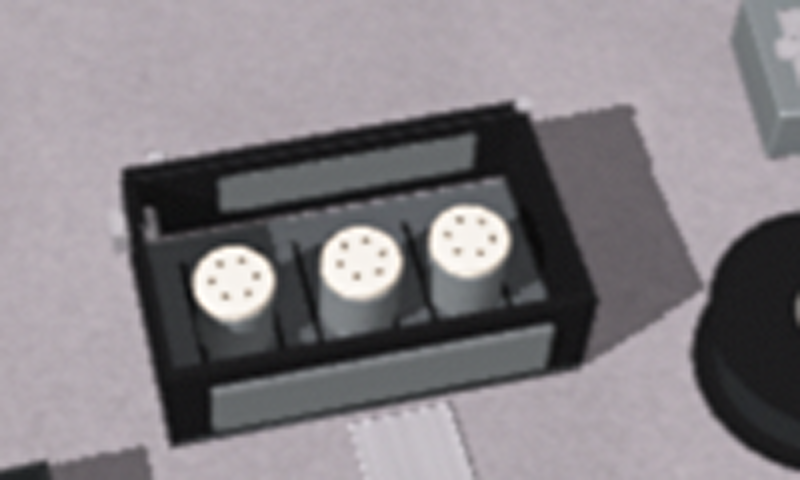

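View pics/n3.png

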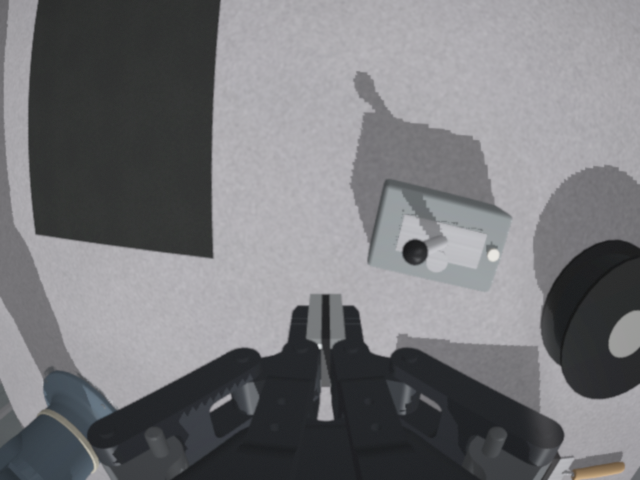

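The door lines up with the bay front along its whole length, so it is shut. The toggle ball is at about (486,394). Lowering on the robot side of it.

{"op": "play_rows", "data": {"commands": [[0,[1.25,0,0.1],0],[0,[1.25,0,0.1],0],[0,[1.25,0,0.1],0],[0,[1.25,0,0.2],0],[0,[1.25,0,0.2],0],[0,[1.25,0,0.2],0],[0,[1.25,0,0.2],0],[0,[1,0,0.2],0]]}}

```text
time: 43.9
position: [449.3, 384.1, 159.4]
tool_rot: [0.008, 0.758, 0.03, 0.652]
ft_force: [0.1, 0.3, 0.1]
width: 0.1
```

```bash
python3 -c "
from h import *
plan(535,383,163,None,8)
p=capture('wrist');save(p,'n4')
"
```

```text
t 43.9 pos [449.3 384.1 159.4] w 0.1 F [0.1 0.3 0.1]
[[-0.151 -0.026  0.988]
 [ 0.051  0.998  0.034]
 [-0.987  0.056 -0.149]]
az 2.0 turn/row 0.0 norm 1.07 j [-0.81  0.52  0.11  1.83 -0.25  0.89 -0.51]
[-0.2, -0.0, 1.1]
[-0.2, -0.0, 1.1]
[-0.2, -0.0, 1.1]
[-0.2, -0.0, 1.1]
[-0.2, -0.0, 1.1]
[-0.2, -0.0, 1.1]
[-0.2, -0.0, 1.1]
[-0.2, -0.0, 1.1]
```

View pics/n4.png

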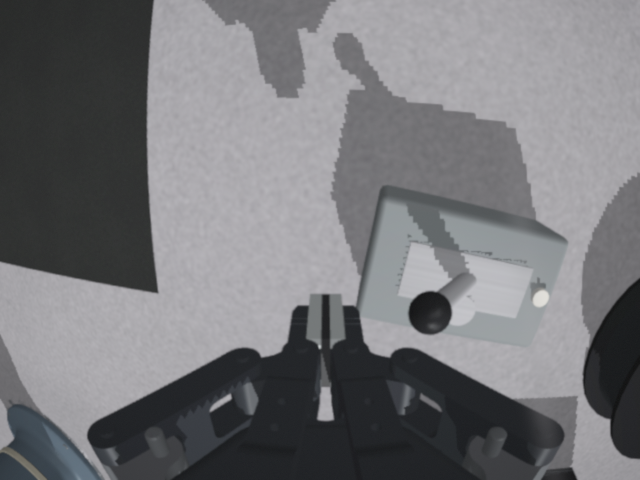

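{"op": "play_rows", "data": {"commands": [[0,[-0.15,0.5,1.0],0],[0,[-0.15,0,1.0],0],[0,[-0.15,0,1.0],0],[0,[-0.15,0,1.0],0],[0,[-0.15,0,1.0],0],[0,[-0.15,0,1.0],0],[0,[-0.15,0,1.0],0],[0,[0,0,0],0]]}}

```text
time: 44.95
position: [478.0, 391.6, 160.8]
tool_rot: [-0.01, 0.795, 0.028, 0.606]
ft_force: [0.2, 0.4, -1.4]
width: 0.1
```

```bash
python3 -c "
from h import *
st()
p=capture('wrist');save(p,'n5')
"
```

```text
t 44.95 pos [478.  391.6 160.8] w 0.1 F [ 0.2  0.4 -1.4]
[[-0.266 -0.049  0.963]
 [ 0.018  0.998  0.056]
 [-0.964  0.032 -0.264]]
```

View pics/n5.png

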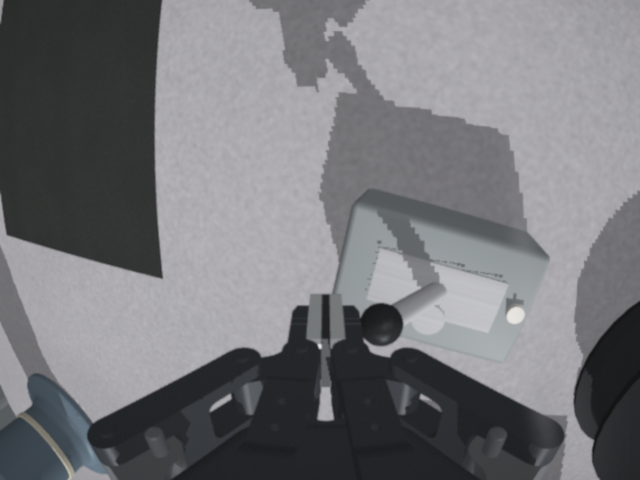

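The wrist yields by tilting when pushed along its z (jaw) axis. The first switching went along tool y, which is stiff. I back off and turn the tool 90° to push along tool y.

{"op": "play_rows", "data": {"commands": [[0,[0,0,-2.0],0],[0,[-3,0,-2.0],0],[0,[-3,0,0],-10],[0,[-3,0,0],-10],[0,[0,0,0],-10],[0,[0,0,0],-10],[0,[0,0,0],-10],[0,[0,0,0],-10]]}}

```text
time: 46.0
position: [474.3, 387.8, 265.7]
tool_rot: [-0.32, 0.661, 0.43, 0.525]
ft_force: [0.1, 0.3, 1.2]
width: -0.0
```

{"op": "play_rows", "data": {"commands": [[0,[0,0,0],-10],[0,[0,0,0],-10],[0,[0,0,0],-10],[0,[0,0,0],0],[0,[0,0,0],0],[0,[0,0,0],0],[0,[0,0,0],0],[0,[0,0,0],0]]}}

```text
time: 47.0
position: [482.0, 386.8, 268.2]
tool_rot: [-0.447, 0.522, 0.586, 0.429]
ft_force: [1.1, 0.4, -0.2]
width: -0.4
```

```bash
python3 -c "
from h import *
plan(450,393,172,None,8)
p=capture('wrist');save(p,'n6')
s=capture('scene');save(s,'n7',(400,120,530,250),5)
"
```

```text
t 47.0 pos [482.  386.8 268.2] w -0.4 F [ 1.1  0.4 -0.2]
[[-0.233 -0.97  -0.077]
 [ 0.036 -0.088  0.995]
 [-0.972  0.229  0.055]]
az 94.4 turn/row 0.0 norm 1.27 j [-0.51  0.49 -0.23  1.62 -0.08  1.2   0.96]
[1.3, 0.1, 0.0]
[1.3, 0.1, 0.0]
[1.3, 0.1, 0.0]
[1.3, 0.1, 0.0]
[1.3, 0.1, 0.0]
[1.3, 0.1, 0.0]
[1.3, 0.1, 0.0]
[1.3, 0.1, 0.0]
```

View pics/n6.png

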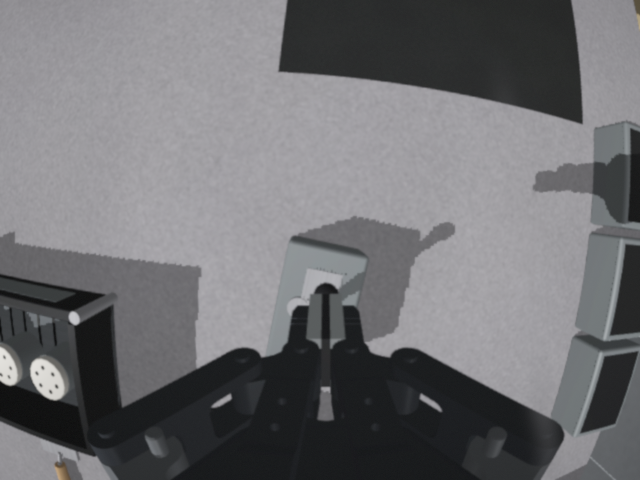

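View pics/n7.png

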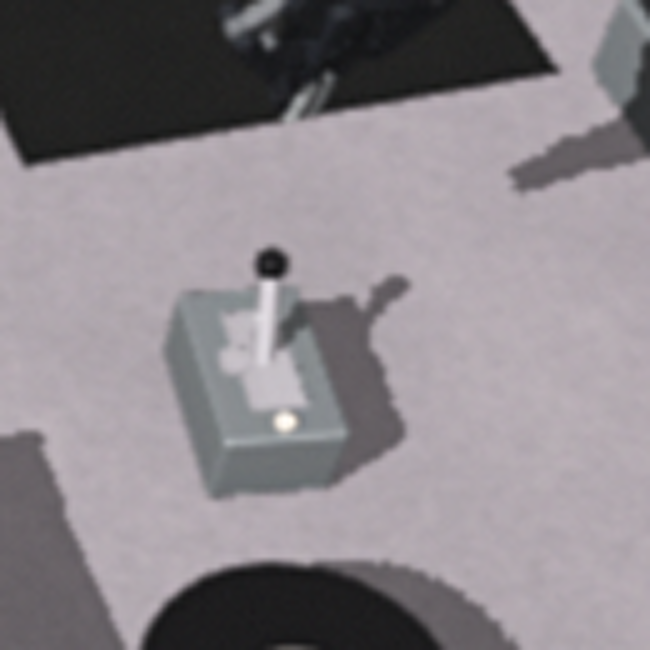

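```bash
python3 -c "
from h import *
plan(463,391,163,None,8)
"
```

```text
t 47.1 pos [482.  386.8 268.2] w -0.2 F [0.2 0.5 0.1]
[[-0.233 -0.969 -0.077]
 [ 0.036 -0.088  0.995]
 [-0.972  0.229  0.055]]
az 94.4 turn/row 0.0 norm 1.34 j [-0.51  0.49 -0.23  1.62 -0.08  1.2   0.96]
[1.3, -0.1, -0.0]
[1.3, -0.1, -0.0]
[1.3, -0.1, -0.0]
[1.3, -0.1, -0.0]
[1.3, -0.1, -0.0]
[1.3, -0.1, -0.0]
[1.3, -0.1, -0.0]
[1.3, -0.1, -0.0]
```

{"op": "play_rows", "data": {"commands": [[0,[1.3,0.2,0],0],[0,[1.3,0.2,0],0],[0,[1.3,0,0],0],[0,[1.3,-0.1,0],0],[0,[1.3,-0.1,0],0],[0,[1.3,-0.2,0],0],[0,[1.3,-0.3,0],0],[0,[1.1,-0.3,0],0]]}}

```text
time: 48.1
position: [462.1, 391.2, 160.0]
tool_rot: [-0.447, 0.522, 0.587, 0.428]
ft_force: [-0.1, 0.8, -0.1]
width: 0.1
```

```bash
python3 -c "
from h import *
plan(535,391,163,None,8)
p=capture('wrist');save(p,'n8')
"
```

```text
t 48.1 pos [462.1 391.2 160. ] w 0.1 F [-0.1  0.8 -0.1]
[[-0.234 -0.969 -0.077]
 [ 0.035 -0.088  0.995]
 [-0.972  0.23   0.055]]
az 94.4 turn/row 0.0 norm 0.91 j [-0.53  0.58 -0.24  1.74 -0.07  0.99  0.95]
[-0.2, -0.9, -0.1]
[-0.2, -0.9, -0.1]
[-0.2, -0.9, -0.1]
[-0.2, -0.9, -0.1]
[-0.2, -0.9, -0.1]
[-0.2, -0.9, -0.1]
[-0.2, -0.9, -0.1]
[-0.2, -0.9, -0.1]
```

View pics/n8.png

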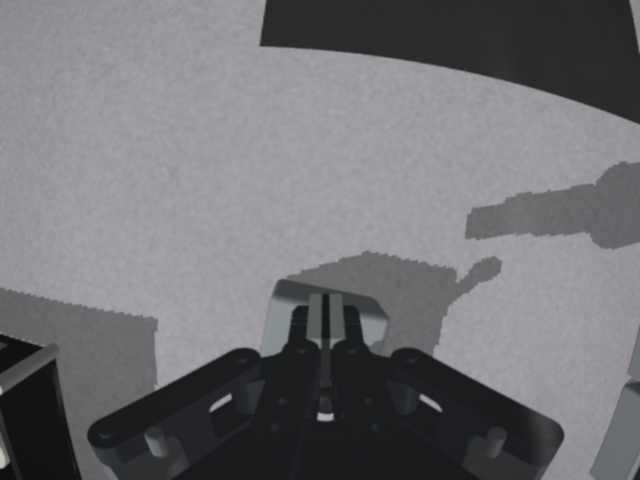

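{"op": "play_rows", "data": {"commands": [[0,[-0.4,-1.8,-0.2],0],[0,[-0.4,-1.8,-0.2],0],[0,[-0.4,-1.8,-0.2],0],[0,[-0.4,-1.8,-0.2],0],[0,[0,0,0],0],[0,[0,0,0],0],[0,[0,0,0],0],[0,[0,0,0],0]]}}

```text
time: 49.15
position: [527.8, 391.1, 161.3]
tool_rot: [-0.441, 0.529, 0.594, 0.416]
ft_force: [0.9, -0.3, -0.0]
width: 0.2
```

```bash
python3 -c "
from h import *
st()
s=capture('scene');save(s,'n9',(400,120,530,250),5)
p=capture('top');save(p,'n10',(110,230,210,330),6)
"
```

```text
t 49.15 pos [527.8 391.1 161.3] w 0.2 F [ 0.9 -0.3 -0. ]
[[-0.265 -0.961 -0.084]
 [ 0.028 -0.095  0.995]
 [-0.964  0.261  0.052]]
```

View pics/n9.png

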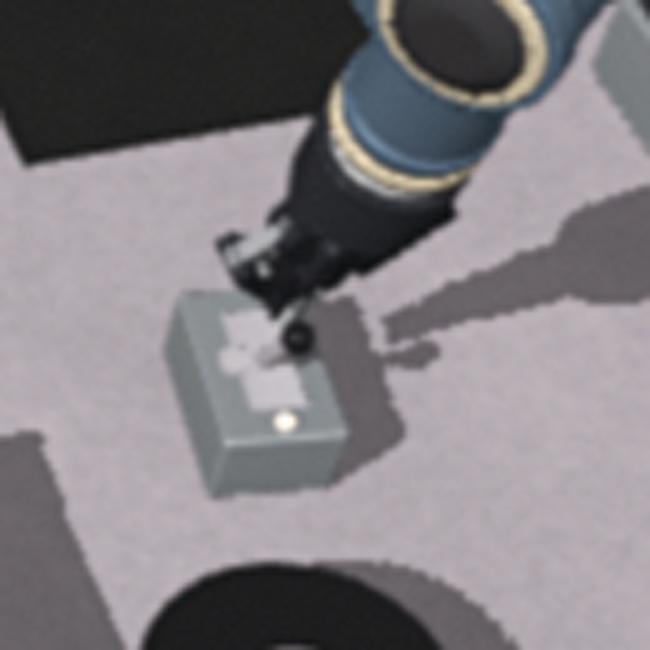

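View pics/n10.png

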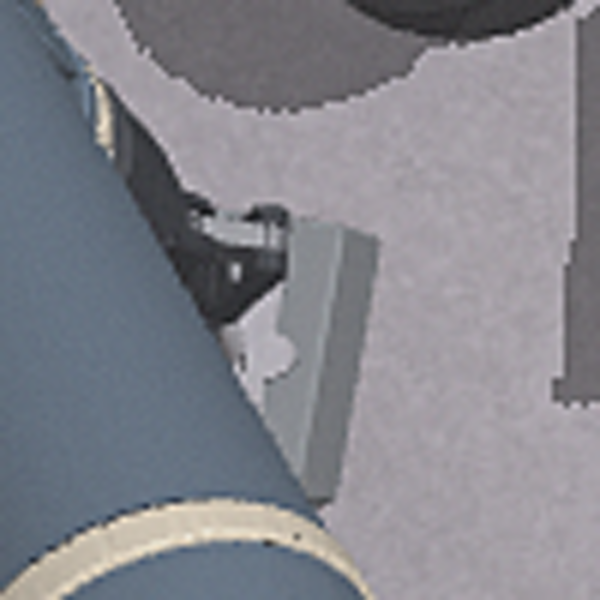

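The ball is at crop (298,338), exactly where it stood at the original ON reading. Backing off and retreating.

{"op": "play_rows", "data": {"commands": [[0,[0,1.5,0],0],[0,[0,1.5,0],0],[0,[-2,1,0],0],[0,[-4,0,0],0],[0,[-5,0,0],0],[0,[-4,1,3],0],[0,[-2,1,5],0],[0,[0,1,5],0]]}}

```text
time: 50.25
position: [493.3, 506.5, 366.9]
tool_rot: [-0.441, 0.528, 0.591, 0.421]
ft_force: [-0.1, 0.7, -0.4]
width: -0.0
```

```bash
python3 -c "
from h import *
st()
s=capture('scene');save(s,'p1');save(s,'p2',(250,120,530,310),2.8)
p=capture('top');save(p,'p3')
for q in (p,s): print([(round(a['conf'],2),w(q,a['point']).round(0).tolist()) for a in spot_in(q,'toggle_tip')])
"
```

```text
t 50.25 pos [493.3 506.5 366.9] w -0.0 F [-0.1  0.7 -0.4]
[[-0.257 -0.963 -0.076]
 [ 0.033 -0.088  0.996]
 [-0.966  0.253  0.054]]
[(0.41, [522.0, 388.0, 94.0])]
[(0.5, [532.0, 389.0, 104.0])]
```

View pics/p2.png

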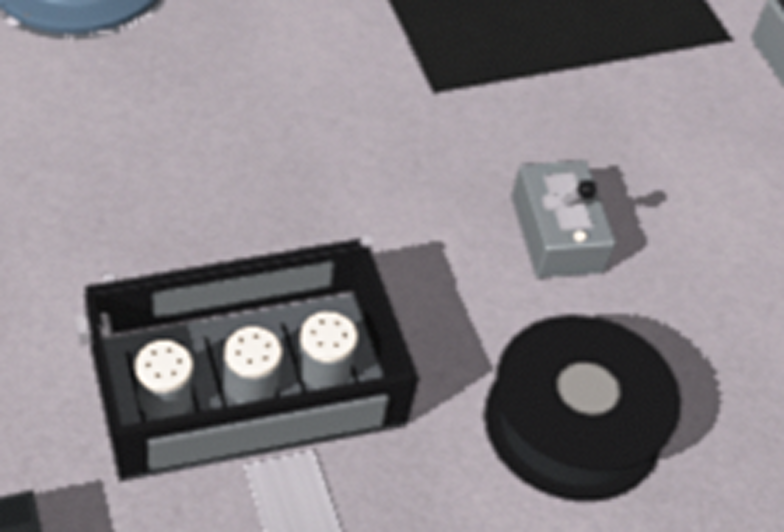

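View pics/p3.png

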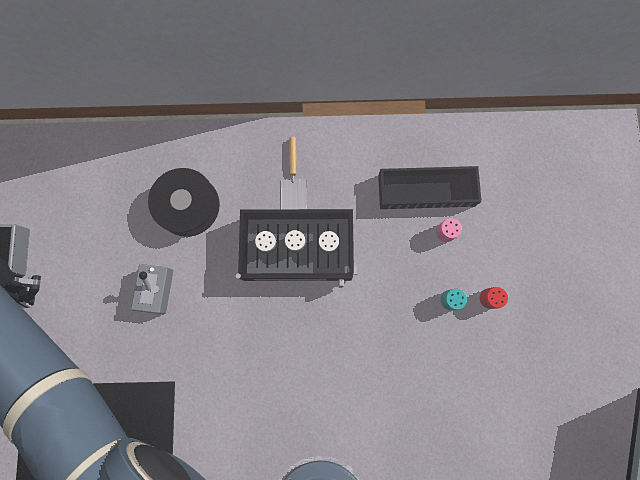

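Lever ON, door shut, bystanders in place. Last numeric checks: lid heights by triangulation, any amber visible, and bystander drift against the first picture.

```bash
python3 -c "
from h import *
s=capture('scene');p=capture('top')
L=[a for a in lids(p) if 230<a[2]<250 and 250<a[1]<345];S=[a for a in lids(s) if 300<a[1]<400 and 200<a[2]<270]
L.sort(key=lambda a:-a[1]);S.sort(key=lambda a:a[1])
def ray(q,u,v):
  d=q['R'].T@np.array([(u-q['cx'])/F(q),(v-q['cy'])/F(q),1]);return -q['R'].T@q['t'],d/np.linalg.norm(d)
for a,b in zip(L,S):
  (c1,d1),(c2,d2)=ray(p,a[1],a[2]),ray(s,b[1],b[2])
  t=np.linalg.lstsq(np.c_[d1,-d2],c2-c1,rcond=None)[0];print(((c1+t[0]*d1+c2+t[1]*d2)/2).round(1))
o=cv2.imread('pics/top0.png').astype(int);d=np.abs(p['img'][:,:,::-1].astype(int)-o).max(2)
for n,(x0,y0,x1,y1) in dict(spool=(140,160,225,240),tray=(375,160,485,212),scraper=(275,130,312,207),pink=(438,216,464,243),teal=(442,286,468,312),red=(480,284,510,310)).items(): print(n,(d[y0:y1,x0:x1]>40).sum())
save(s,'q1',(275,190,375,270),8)
"
```

```text
[609.7 -34.2  61.7]
[613.7  45.9  61.7]
[613.4 115.9  61.3]
spool 0
tray 0
scraper 0
pink 0
teal 0
red 0
```

View pics/q1.png

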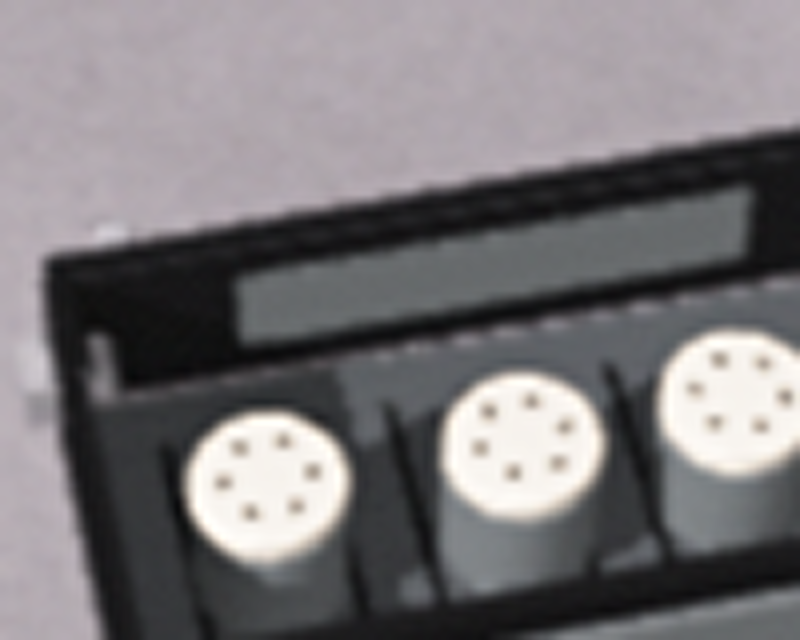

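Lid tops triangulate to about 61.5 mm on all three. Home is 64 and proud would be 72, so they are down, and no amber shows. Nothing else has moved, so I hand in.

```bash
python3 -c "
from h import *
print(env.sign_off())"
```

```text
the job is handed in; nothing more can be done
None
```

The job is handed in, at about 50 s of the 208 s allowed. I switched the dryer off and stood the three white-lidded grey pots upright in the bay, one of them after it had been knocked aside. I pressed each lid home, closed the door onto its catch, and then switched the dryer on again.

**Last checks**
- **Lids:** the tops triangulate to about 61.5 mm on all three. Home would be 64 and proud 72, so the reading is about 2.5 mm low but clearly not proud. No amber shows, and each press stopped at the expected height.
- **Door:** in the top view it lies parallel to the bay front along its whole width, and it stayed put after release. I judged this by eye and did not read the angle.
- **Toggle:** the ball is back at its original ON position in the scene image. The network's two readings of its x differed by 10 mm (522 and 532).
- **Bystanders:** the spool, tray, scraper and the pink, teal and red look-alikes show no changed pixels against the first picture.

**What did not go smoothly**
- The first lid press peaked at about 78 N on the fingertips; I pressed the other two more gently, at 33 and 39 N.
- The door did not close on the first pushes because the wrist tilted. The final push read about 38 N sideways and 55 N upwards. If that was the gripper's body bearing on the door rather than the fingers, it may have passed the 40 N limit; I could not tell which.
- The first try at switching on stalled for the same reason, and I repeated it with the tool turned 90°.

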